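# Wet-painted cover into the dust box

## Robot

A 7-joint arm with a two-finger parallel gripper is mounted at the origin on the work surface. World frame = base frame: x ahead of the robot, y to its left, z up, the work surface at z = 0. Lengths are in mm, angles in rad, forces in N, time in s.
With the tool pointing down it reaches from about 425 to 950 mm from the base axis. Payload 16.7 kg.
Tool frame: the origin (TCP) lies at the very end of the fingers, on their centre line; the grasp point (between the pads) lies 19 mm behind it; z points along the fingers, y is the line along which they close (so a half turn about z gives the same grasp; the last joint's range is limited). The gripper opens to 94 mm and grips with 3 to 60 N. Pads are 16 mm wide; open, the fingers measure 119 mm over their backs; the gripper's body (75 mm by 177 mm) begins 78 mm behind the grasp point.
Start: joints at [1.095, 0.426, 0.074, 1.606, -0.034, 1.111, -0.067], TCP at [216.653, -639.246, 205.467] pointing down, gripper open.
Joint ranges: [-2.85, 2.85], [-0.5, 2.14], [-1.23, 1.37], [0.21, 2.46], [-1.02, 4.16], [0.16, 2.05], [-2.73, 2.73]. Speed limits (rad/s): [1.89, 1.89, 2.39, 2.39, 3.01, 3.01, 3.01].

## Interface

Orientations are given as a unit quaternion [x, y, z, w].
In Python, from rig import readout, imaging, workorder gives the robot as it stands. The module is installed in compiled form; this text tells all that it offers.
- The arm moves only by the tool move_arm, never from a script. Its argument "motion" is one flat list of numbers, 5 for each row, row after row: the finger opening in mm, from 0 to 94, then the shift along the tool's x, y, z in mm, then the turn about the tool's z in rad. In form: [fingers, dx, dy, dz, yaw, fingers, dx, dy, dz, yaw, ...]. A call has 1 to 12 rows; each row shifts and turns the commanded pose from where the row before left it, along the tool's axes as they then stand; what a row does not reach is not made up. A row lasts 1/10 s, in which the tool goes at most 50 mm and 8.59 degrees, less where a joint would pass 70% of its speed; a pose out of reach is approached as far as the arm can. A call is refused whole if a number of a shift passes 50 or a number of a turn 0.15, either way. A call with a gripper value outside its range is refused whole. The fingers move at their own pace and stop on an object; the grip force is fixed at half the most. Time passes only in rows, so rows that do not move let the fingers close. It gives the time, the measured TCP pose, the force, the opening and the grip force at its end, in the units of the state.
- readout.get_obs(): the state, without advancing time (a new reading comes with each control period).
- imaging.read_camera(name): name is "side" or "top"; returns the picture (480x640x3 uint8, red, green, blue); there is no depth.
- imaging.camera_model(name): a dict with "intrinsics" (3x3 intrinsics, pixels), "D" ([k1, k2, p1, p2, k3] as OpenCV has them; the pictures are not rectified), "rvec" (rotation vector, rad) and "tvec" (3), from world to camera coordinates, as OpenCV has them. Camera axes: x right, y down, z forward; pixel columns grow to the right and rows downward; lengths in mm; the calibration is good to about 2 mm. A picture is of the moment at which its call begins. camera_model takes no time and is no camera call.
- workorder.sign_off(): hands the job in; it is judged then, once.
Trained networks look in the newest picture that a camera, given by its name, has taken for a name from the list of things; names that differ only in an ending like _2 or _b are one class to them, and where a whole thing is asked for, a point or a joint stands for the part that bears it (a point fixed in the world has none). Each returns a list of dicts, best first, with "confidence" (0 to 1); they miss things now and then, are a little off and sometimes report something else, mostly with a low value. They report only what shows in the picture. A call takes as long as a camera call. They do not tell look-alikes from the thing itself.
- imaging.recognise(camera, name): "at" ([column, row] as shares, 0 to 1, of the picture: columns of its width, rows of its height, amid what is visible of it).
- imaging.place_of(camera, name): "at" ([column, row] as shares, 0 to 1, of the picture: columns of its width, rows of its height: a listed point, or the origin of a listed thing).
The state is a dict: "t": time; "joints": joint angles; "joint_velocities": joint speeds; "joint_efforts": joint torques, N m; "tcp_pos": TCP position; "orientation": TCP orientation; "wrist_force": force on the tool from outside, world axes, zero at the start; "torque": the same for the moment, N m; "width": finger opening in mm; "grip_force": force on a finger pad.
Only numpy, scipy, OpenCV 4.12 (cv2) and the standard library are available. Lean on these libraries where they do the work, as an engineer would, in place of code of your own. Each camera call takes 0.05 s, during which the arm holds its last target. There are 200 camera calls.

## Task

Swing the dust box's lid up until it rests on its stop, and leave it there. Then use the spatula to lift the freshly painted round cover off the sloping stand, sliding the blade under it, and lay it gently, flat and central, on the two ribs inside the box, painted face up: do not drop or tip it, and never touch it with the hand. Draw the spatula out and lay it back on the bench, blade flat and clear of the other things, without disturbing the tin, the cup or the offcut.

Things in the scene. Friction and masses are not known exactly. Their poses are not given: they have to be found in the camera images.
- stand: Fixed sloping plywood paint stand, open below between legs. Origin on the bench under the board's middle; x level, to the uphill side; y to the left looking uphill. Board 180 mm along the slope, 190 wide, 12 thick, rising 27 degrees towards +x; its top passes through (0,0,130) mm, low edge 89 mm and high edge 171 mm up. The low edge is open for a blade.
- stand_seat (a point): Middle of the board's top surface (axes as stand, not tilted); the cover lies centred here within 1 mm. Four 8 mm steel pegs, standing 14 mm square to the board at 45 mm downhill and 46.5 mm uphill of here, each at y = +46 and -46 mm, stop it sliding along the slope; 84 mm is free between left and right pegs.
- cover: Round green metal cover, wet paint on top; 120 mm across, 7 mm thick (10 in the middle), 0.11 to 0.21 kg. Origin at the centre of its underside, z out of the painted face. Rim bevelled below: the underside is flat to radius 48 mm, then rises 4 mm by the edge, so a blade edge kept on the board slides under it; one 4 mm or more above the board does not.
- spatula: Steel spatula, red handle, 0.19 kg, lying blade flat on the bench. Origin under the blade's middle; x to the tip, z up. Blade 90 mm long (x -45 to +45), 58 wide, 2 thick. From its rear a 30 mm wide neck slopes up and back to the handle, a bar parallel to the blade, 16 mm wide (y), 22 high (z 35 to 57), x -57 to -167 mm. Balance point about x = -28 mm.
- spatula_grip (a point): Point in the handle's centre line, 80 mm behind and 46 mm above the spatula's origin (axes as the spatula).
- spatula_tip (a point): Middle of the blade's front edge, underside.
- dustbox: Fixed blue box, 150 mm deep (x), 200 wide (y); sides and back (+x) 70 high, 6 thick; front (-x) open, closed only by the lid's hanging front. Origin on the bench under its centre; x to the back. Floor 6 mm. Two wooden ribs, 10 wide, 130 long along x, at y = +41 and -41 mm, tops 40 mm above the bench; 72 mm free between them.
- ribs (a point): Centre of the box at the height of the rib tops (40 mm above the bench): where the centre of the cover's underside belongs.
- lid (a joint): Angle of the dust box's lid in rad: 0 shut, 1.8 on its stop (leaning back past upright). Hinge along the box's y at the top of the back wall. The 0.28 kg lid falls shut if let go below about 1.6 and falls on to its stop beyond that.
- lid_hinge (a point): Middle of the hinge axis: 75 mm behind the box's centre, 72 mm above the bench (axes as dustbox).
- lid_bar (a point): Middle of the lid's black pull bar, a 10 mm rod 90 mm long, parallel to the hinge, 42 mm in front of the lid's hanging front (37 mm free behind it). Lid shut: 196 mm in front of the hinge, 12 mm below it, 60 mm above the bench. Turns with the lid.
- paint_tin: Bystander: closed tin, 84 mm across, 100 high; origin at the centre of its foot. Leave alone.
- offcut: Bystander: wooden offcut 130 x 50 x 40 mm; origin at the centre of its underside. Leave alone.
- brush_pot: Bystander: blue plastic cup 80 mm across, 90 high; origin at the centre of its foot. Leave alone.
There are look-alikes about, which are no part of the job. What is shaped like the spatula but orange is not meant. There is more than one size of the cover; the job needs the larger.

How it is judged:
By the outcome, as a careful person would: the job done as asked, in the order asked, and still so for the second after the job is handed in, with the robot touching nothing.
It also fails if it takes over 72 s, if anything falls off the work surface, if the arm or the gripper's body presses on something with over 40 N, if the wrist force passes 120 N, or if a joint passes its speed limit or range.

## Working session

There is one attempt and no reset: what is moved stays moved. The work goes in short steps, Python scripts to look and compute and a tool call to move; the robot and the scene stay as the last step left them, time stands still between calls to the robot, and variables do not carry over. Pictures are saved under pics/ and viewed, at most 10 in all, crops included, and the job is handed in when it is done.

Besides the shell and the picture viewer there is one more tool, called after "Call:" by a JSON object that holds its "name" and its "arguments". move_arm: Moves the arm, as the interface text tells. Its arguments: {"type":"object","properties":{"motion":{"type":"array","items":{"type":"number"}}},"required":["motion"]}

```bash
mkdir -p pics; cat > h.py <<'E'
import numpy as np, cv2
from rig import readout, imaging, workorder
np.set_printoptions(precision=2, suppress=True)
def cam(n):
    m=imaging.camera_model(n); return np.array(m["intrinsics"],float),np.array(m["D"],float),np.array(m["rvec"],float),np.array(m["tvec"],float).reshape(3)
def ray(n,px):
    K,D,r,t=cam(n); R=cv2.Rodrigues(r)[0]
    u=cv2.undistortPoints(np.array([[px]],float),K,D)[0,0]
    return -R.T@t, R.T@np.array([u[0],u[1],1.])
def onz(n,px,z):
    o,d=ray(n,px); return o+d*(z-o[2])/d[2]
def tri(p1,p2):  # top,side pixels -> point, gap
    o1,d1=ray("top",p1);o2,d2=ray("side",p2)
    A=np.stack([d1,-d2],1);s=np.linalg.lstsq(A,o2-o1,rcond=None)[0]
    a,b=o1+s[0]*d1,o2+s[1]*d2
    return (a+b)/2,np.linalg.norm(a-b)
def proj(n,P):
    K,D,r,t=cam(n); return cv2.projectPoints(np.array(P,float).reshape(-1,1,3),r,t,K,D)[0][:,0]
def shot(n,f=None):
    im=imaging.read_camera(n)
    if f: cv2.imwrite("pics/"+f,im[:,:,::-1])
    return im
def find(n,name,fn="place_of",k=3):
    return [(np.array(d["at"])*[640,480],round(d["confidence"],2)) for d in getattr(imaging,fn)(n,name)[:k]]
E
python3 - <<'E'
from h import *
a=shot("top","t0.png");b=shot("side","s0.png")
for n in ("top","side"):
    o,_=ray(n,[320,240]);print(n,o,onz(n,[320,240],0))
    for name in ["stand_seat","cover","spatula","spatula_grip","spatula_tip","dustbox","ribs","lid_hinge","lid_bar","paint_tin","offcut","brush_pot"]:
        print(n,name,*[(list(p.round(1)),c) for p,c in find(n,name)])
o=readout.get_obs();print(o["t"],o["tcp_pos"],o["orientation"],o["wrist_force"],o["width"])
E
```

```text
top [ 267.09  -39.96 1593.94] [533.17  -4.89   0.  ]
top stand_seat ([np.float64(227.0), np.float64(224.8)], 0.6)
top cover ([np.float64(216.9), np.float64(213.9)], 0.87) ([np.float64(175.7), np.float64(216.5)], 0.6)
top spatula ([np.float64(315.2), np.float64(233.6)], 0.98) ([np.float64(236.2), np.float64(341.1)], 0.77) ([np.float64(399.8), np.float64(352.1)], 0.77)
top spatula_grip ([np.float64(426.3), np.float64(335.5)], 0.94) ([np.float64(246.1), np.float64(316.9)], 0.83) ([np.float64(314.4), np.float64(257.2)], 0.73)
top spatula_tip ([np.float64(231.7), np.float64(353.5)], 0.97) ([np.float64(395.8), np.float64(369.3)], 0.71)
top dustbox ([np.float64(407.8), np.float64(238.6)], 0.85)
top ribs
top lid_hinge ([np.float64(432.7), np.float64(224.4)], 0.83)
top lid_bar ([np.float64(369.6), np.float64(248.8)], 0.78)
top paint_tin ([np.float64(319.6), np.float64(162.9)], 0.71) ([np.float64(257.2), np.float64(165.5)], 0.58)
top offcut ([np.float64(472.9), np.float64(218.7)], 0.71)
top brush_pot ([np.float64(258.5), np.float64(162.9)], 0.97)
side [-82.97 672.82 982.09] [ 575.38 -135.86   
[... 507 characters left out ...]
np.float64(281.7), np.float64(267.4)], 0.91) ([np.float64(451.9), np.float64(289.8)], 0.69) ([np.float64(339.5), np.float64(407.2)], 0.67)
side dustbox ([np.float64(353.1), np.float64(223.9)], 0.62) ([np.float64(244.9), np.float64(232.7)], 0.51)
side ribs ([np.float64(355.3), np.float64(211.4)], 0.85)
side lid_hinge ([np.float64(364.5), np.float64(193.1)], 0.61)
side lid_bar ([np.float64(343.1), np.float64(232.1)], 0.81)
side paint_tin ([np.float64(243.9), np.float64(232.9)], 0.87)
side offcut ([np.float64(374.9), np.float64(187.2)], 0.7)
side brush_pot ([np.float64(196.3), np.float64(269.2)], 0.94)
1.3 [ 216.65 -639.24  205.46] [ 0.99  0.16  0.   -0.  ] [-0.4   0.28 -0.15] 94.07013558509381
```

View pics/t0.png

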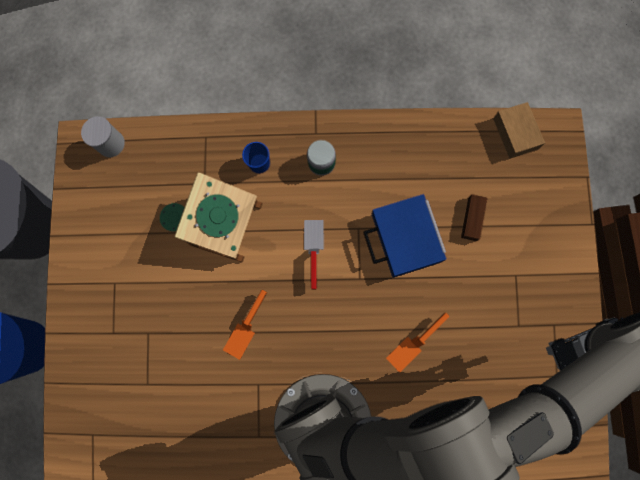

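View pics/s0.png

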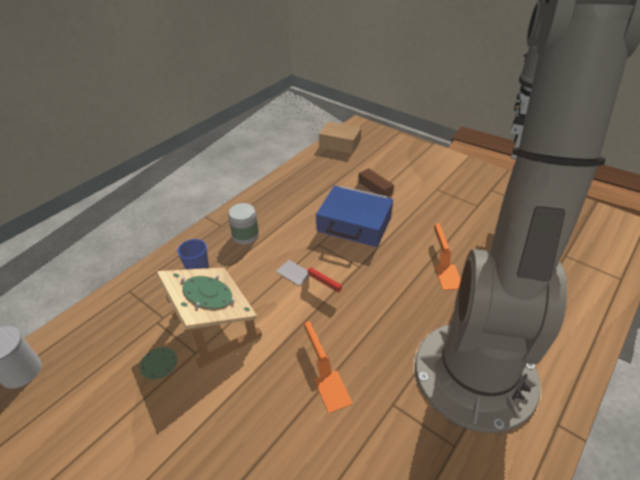

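```bash
python3 - <<'E'
from h import *
t=cv2.imread("pics/t0.png");s=cv2.imread("pics/s0.png")
ct=np.array([(200,173),(257,192),(237,258),(176,238)],np.float32);cs=np.array([(158,272),(205,268),(253,318),(183,325)],np.float32)
# refine board corners from plywood mask
def poly(im,x0,y0,x1,y1,eps):
    h=cv2.cvtColor(im,cv2.COLOR_BGR2HSV);m=np.zeros(im.shape[:2],np.uint8)
    sub=h[y0:y1,x0:x1];m[y0:y1,x0:x1]=((sub[...,2]>185)&(sub[...,1]<140)|((sub[...,0]>35)&(sub[...,0]<90)&(sub[...,1]>60)))*255
    m=cv2.morphologyEx(m,cv2.MORPH_OPEN,np.ones((3,3)))
    c=max(cv2.findContours(m,0,2)[0],key=cv2.contourArea);hull=cv2.convexHull(c)
    return cv2.approxPolyDP(hull,eps,True)[:,0]
print("top poly",poly(t,170,165,265,265,6).tolist());print("side poly",poly(s,150,262,262,330,8).tolist())
P=[]
for a,b in zip(ct,cs):
    p,g=tri(a,b);P.append(p);print(a,b,p,g)
P=np.array(P);print("edges",[np.linalg.norm(P[i]-P[(i+1)%4]) for i in range(4)],"mean",P.mean(0))
print("bar",tri((369.6,248.8),(343.1,232.1)),onz("top",(369.6,248.8),60),onz("side",(343.1,232.1),60))
print("hinge",tri((432.7,224.4),(364.5,193.1)),onz("top",(432.7,224.4),72),onz("side",(364.5,193.1),72))
print("box",tri((407.8,238.6),(353.1,223.9)),onz("top",(407.8,238.6),0),onz("side",(353.1,223.9),0),"ribs",onz("side",(355.3,211.4),40))
print("seat",tri((227,224.8),(207.3,293.7)),"cover",tri((216.9,213.9),(207.8,292.4)))
h=cv2.cvtColor(t,cv2.COLOR_BGR2HSV)
red=(((h[...,0]<4)|(h[...,0]>174))&(h[...,1]>170)&(h[...,2]>110)).astype(np.uint8)
red[:,:290]=0;red[:,340:]=0;print("red top",cv2.minAreaRect(np.argwhere(red)[:,::-1].astype(np.float32)))
bl=((h[...,1]<50)&(h[...,2]>110)).astype(np.uint8);bl[:,:295]=0;bl[:,335:]=0;bl[:212]=0;bl[262:]=0
r=cv2.minAreaRect(np.argwhere(bl)[:,::-1].astype(np.float32));print("blade",r, [onz("top",q,2) for q in cv2.boxPoints(r)],onz("top",r[0],2))
q=cv2.minAreaRect(np.argwhere(red)[:,::-1].astype(np.float32));print([onz("top",c,57) for c in cv2.boxPoints(q)],onz("top",q[0],57))
print("spatula side",onz("side",(313.1,273.1),46),onz("side",(291.4,273.7),0),onz("side",(281.7,267.4),0),onz("top",(314.4,257.2),46),tri((314.4,257.2),(313.1,273.1)))
for n,c in (("paint_tin",(319.6,162.9)),("brush_pot",(258.5,162.9)),("offcut",(472.9,218.7))):print(n,onz("top",c,0))
o=cv2.resize(t[150:310,140:460],(800,400),interpolation=cv2.INTER_CUBIC);o2=cv2.resize(s[180:380,140:400],(780,600),interpolation=cv2.INTER_CUBIC)
cv2.imwrite("pics/c1.png",o);cv2.imwrite("pics/c2.png",o2)
E
```

```text
top poly [[198, 173], [254, 195], [235, 256], [176, 236]]
side poly [[255, 312], [186, 325], [158, 271], [222, 267]]
[200. 173.] [158. 272.] [704.   324.05 162.23] 6.2475963515769655
[257. 192.] [205. 268.] [683.41 189.56  73.05] 43.7808142744638
[237. 258.] [253. 318.] [479.64 236.33  69.47] 13.307413834919654
[176. 238.] [183. 325.] [524.53 388.34 167.15] 14.63991293202545
edges [np.float64(162.6726217059714), np.float64(209.10371757150187), np.float64(186.17564065282426), np.float64(190.70586473944394)] mean [597.9  284.57 117.98]
bar (array([ 494.59, -146.69,   69.79]), np.float64(3.069532939579188)) [ 494.7  -148.14   60.  ] [ 502.21 -154.82   60.  ]
hinge (array([ 555.59, -333.74,   71.47]), np.float64(10.584384266665902)) [ 560.19 -331.18   72.  ] [ 550.32 -335.25   72.  ]
box (array([ 536.99, -266.28,   -4.88]), np.float64(9.114808799084903)) [ 532.18 -267.81    0.  ] [ 538.04 -259.69   -0.  ] ribs [ 542.06 -274.84   40.  ]
seat (array([578.  , 266.93, 116.06]), np.float64(40.34532168537982)) cover (array([591.34, 279.18, 126.78]), np.float64(1.7357224893302232))
red top ((313.5, 269.5), (37.0, 5.0), 90.0)
blade ((313.5, 236.5), (33.0, 19.0), 90.0) [array([594.79,  42.21,   2.  ]), array([593.58, -14.93,   2.  ]), array([493.44, -13.22,   2.  ]), array([494.56,  43.37,   2.  ])] [543.85  14.34   2.  ]
[array([492.12,  20.27,  57.  ]), array([491.83,   5.89,  57.  ]), array([385.33,   7.52,  57.  ]), array([385.59,  21.77,  57.  ])] [438.47  13.86  57.  ]
spatula side [477.22  17.36  46.  ] [552.7   25.19   0.  ] [591.48  23.69   0.  ] [475.41  11.12  46.  ] (array([478.19,  12.58,  40.68]), np.float64(4.8223055006151005))
paint_tin [772.99  -7.51  -0.  ]
brush_pot [777.8  180.68   0.  ]
offcut [ 589.44 -468.72    0.  ]
```

View pics/c2.png

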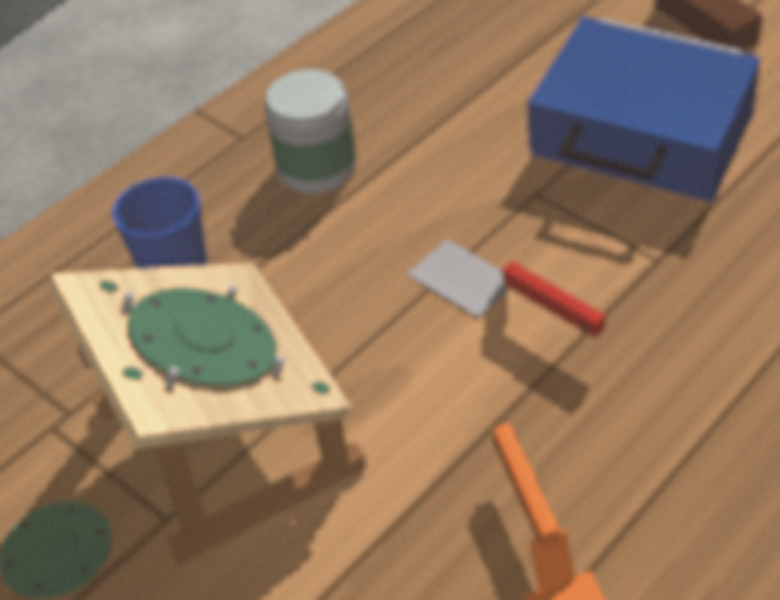

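View pics/c1.png

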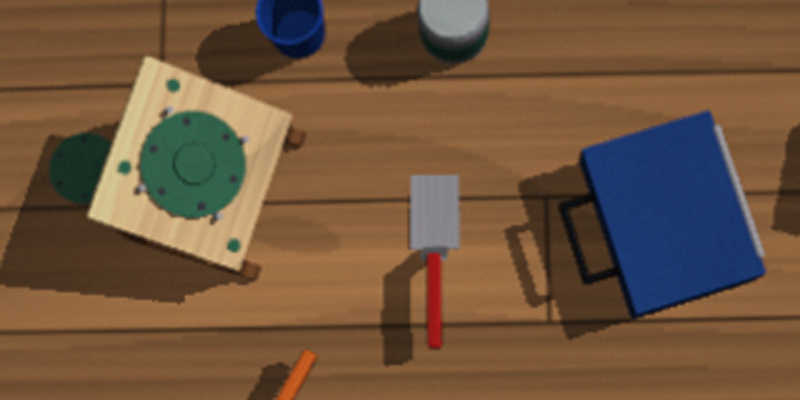

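Pictures: the stand (board corners top ≈(199,172),(257,196),(237,258),(175,236)) rises to the left, i.e. world +y. The cover on it is at top (217,215). The smaller dark cover lies on the bench at (172,217). The spatulas are red (314,245) and two orange look-alikes at (240,325) and (417,342). The box at (408,237) has its bar at (369,247), facing the spatula. My choice is the red spatula and the cover on the stand.

```bash
python3 - <<'E'
from h import *
from scipy.optimize import least_squares
c,s=np.cos(np.radians(27)),np.sin(np.radians(27))
def Rz(a):return np.array([[np.cos(a),-np.sin(a),0],[np.sin(a),np.cos(a),0],[0,0,1]])
B=np.array([[90*c,95,130+90*s],[-90*c,95,130-90*s],[-90*c,-95,130-90*s],[90*c,-95,130+90*s]])
# uphill=+y world: y_left -> -x world.  order: (uphill,left),(down,left),(down,right),(up,right)
T=np.array([(175.2,236),(236.8,258),(256.8,195.6),(199.2,172.4)]);S=np.array([(186,326),(256,316),(226,268),(158,272)])
def f(p,k=3):
    W=B@Rz(p[2]).T+[p[0],p[1],0]
    r=[]
    if k&1:r.append((proj("top",W)-T).ravel())
    if k&2:r.append((proj("side",W)-S).ravel())
    return np.concatenate(r)
for k in (1,2,3):
    q=least_squares(f,[591,279,1.3],args=(k,));print("stand",q.x,np.degrees(q.x[2]),np.abs(q.fun).max())
print("cover z130",onz("top",(216.9,213.9),130),onz("side",(207.8,292.4),130))
# ellipse centre of cover (green) in top
t=cv2.imread("pics/t0.png");s_=cv2.imread("pics/s0.png")
for n,im,(x0,y0,x1,y1) in (("top",t,(190,190,245,242)),("side",s_,(180,272,236,314))):
    h=cv2.cvtColor(im,cv2.COLOR_BGR2HSV);m=np.zeros(im.shape[:2],np.uint8);u=h[y0:y1,x0:x1]
    m[y0:y1,x0:x1]=((u[...,0]>45)&(u[...,0]<95)&(u[...,1]>70))
    cc=max(cv2.findContours(m,0,1)[0],key=cv2.contourArea);e=cv2.fitEllipse(cv2.convexHull(cc));print(n,e,onz(n,e[0],136))
# box: fit pose from network points + bar ends
for i in range(2):
  shot("top");shot("side")
  for n in("top","side"):
    for nm,z in(("lid_bar",60),("lid_hinge",72),("ribs",40),("dustbox",0)):
        print(n,nm,[(onz(n,p,z)[:2],k) for p,k in find(n,nm,k=1)])
E
```

```text
stand [586.94 277.04   1.25] 71.54231560628763 0.6542362688504682
stand [584.79 283.9    1.23] 70.49326377791064 1.091448109894941
stand [586.45 280.8    1.24] 70.92387850744511 2.386014655301153
cover z130 [591.32 279.07 130.  ] [587.96 280.25 130.  ]
top ((216.584716796875, 215.3420867919922), (40.9461784362793, 41.635467529296875), 164.2648468017578) [585.91 278.58 136.  ]Traceback (most recent call last):
  File "<stdin>", line 22, in <module>
cv2.error: OpenCV(4.12.0) /io/opencv/modules/imgproc/src/shapedescr.cpp:361: error: (-201:Incorrect size of input array) There should be at least 5 points to fit the ellipse in function 'fitEllipseNoDirect'
```

```bash
python3 - <<'E'
from h import *
D={}
for i in range(2):
  shot("top");shot("side")
  for n in("top","side"):
    for nm,z in(("lid_bar",60),("lid_hinge",72),("ribs",40),("dustbox",0)):
        print(n,nm,[(onz(n,p,z)[:2],k) for p,k in find(n,nm,k=1)])
# bar line & lid corners from crop c1 (scale 2.5, offset 140,150)
f=lambda x,y:(x/2.5+140,y/2.5+150)
a,b=[onz("top",f(*p),60) for p in((564,206),(589,279))];print("bar ends",a,b,np.linalg.norm(a-b),np.degrees(np.arctan2(*(a-b)[1::-1])))
L=[onz("top",f(*p),74) for p in((582,152),(710,112),(765,272),(635,316))]
print("lid",L,"centre",np.mean(L,0),[np.linalg.norm(L[i]-L[(i+1)%4]) for i in range(4)])
g=lambda x,y:(x/3+140,y/3+180)
L=[onz("side",g(*p),74) for p in((531,99),(588,18),(757,60),(714,141))]
print("lid side",L,"centre",np.mean(L,0),[np.linalg.norm(L[i]-L[(i+1)%4]) for i in range(4)])
a,b=[onz("side",g(*p),60) for p in((566,150),(657,173))];print("bar ends",a,b,(a+b)/2)
o=readout.get_obs();print(o["t"],o["orientation"])
E
```

```text
top lid_bar [(array([ 504.56, -152.48]), 0.65)]
top lid_hinge [(array([ 554.04, -329.4 ]), 0.72)]
top ribs []
top dustbox [(array([ 528.61, -263.07]), 0.9)]
side lid_bar [(array([ 502.07, -153.71]), 0.94)]
side lid_hinge []
side ribs [(array([ 532.19, -265.22]), 0.58)]
side dustbox [(array([ 531.77, -249.77]), 0.85)]
top lid_bar [(array([ 501.67, -150.56]), 0.86)]
top lid_hinge [(array([ 558.83, -344.12]), 0.75)]
top ribs []
top dustbox [(array([ 537.73, -266.14]), 0.74)]
side lid_bar [(array([ 498.37, -146.77]), 0.64)]
side lid_hinge [(array([ 555.85, -323.75]), 0.95)]
side ribs [(array([ 540.62, -265.27]), 0.78)]
side dustbox [(array([ 540.9 , -268.59]), 0.69)]
bar ends [ 542.73 -138.05   60.  ] [ 457.35 -164.21   60.  ] 89.29407621897307 17.039668942980192
lid [array([ 602.91, -159.75,   74.  ]), array([ 647.57, -309.88,   74.  ]), array([ 459.5 , -364.18,   74.  ]), array([ 412.45, -213.83,   74.  ])] centre [ 530.61 -261.91   74.  ] [np.float64(156.63700812781232), np.float64(195.7518094926119), np.float64(157.5430279945602), np.float64(197.9885461927555)]
lid side [array([ 607.66, -163.44,   74.  ]), array([ 643.99, -307.91,   74.  ]), array([ 459.69, -356.76,   74.  ]), array([ 425.24, -222.73,   74.  ])] centre [ 534.14 -262.71   74.  ] [np.float64(148.96816387073025), np.float64(190.66248546471485), np.float64(138.3822200061391), np.float64(191.809335932713)]
bar ends [ 541.68 -136.15   60.  ] [ 451.19 -163.66   60.  ] [ 496.44 -149.9    60.  ]
2.3 [ 0.99  0.16  0.   -0.  ]
```

```bash
cat >> h.py <<'E'
def st():
    o=readout.get_obs();q=np.array(o["orientation"]);from scipy.spatial.transform import Rotation as R
    X=R.from_quat(q).as_matrix();return o,np.array(o["tcp_pos"]),X
def go(x,y,z,yaw=None):
    """tool-axes shift (after the yaw) and yaw turn to reach TCP target with tool x at yaw deg"""
    o,p,X=st();c=np.degrees(np.arctan2(X[1,0],X[0,0]));yaw=c if yaw is None else yaw
    a=np.radians(yaw);d=np.array([x,y,z])-p
    print("t %.2f tcp"%o["t"],p,"yaw %.2f tilt %.2f"%(c,np.degrees(np.arccos(-X[2,2]))),"w %.1f F"%o["width"],np.array(o["wrist_force"]))
    print(" shift x %.1f y %.1f z %.1f  turn %.4f"%(d[0]*np.cos(a)+d[1]*np.sin(a),d[0]*np.sin(a)-d[1]*np.cos(a),-d[2],-(np.radians(yaw-c))))
E
python3 - <<'E'
from h import *
go(499,-150.5,41,16.6)
a=np.linspace(0,1.8,25)-.0612
d=np.diff(np.c_[-196.4*np.cos(a),-196.4*np.sin(a)],axis=0);print(d.round(1).tolist())
E
```

```text
t 2.30 tcp [ 216.69 -639.24  205.46] yaw 18.72 tilt 0.00 w 93.9 F [ 0.07 -0.11 -0.55]
 shift x 410.2 y -387.7 z 164.5  turn 0.0371
[[-0.3, -14.7], [0.8, -14.7], [1.9, -14.6], [2.9, -14.4], [4.0, -14.2], [5.1, -13.8], [6.1, -13.4], [7.1, -12.9], [8.0, -12.3], [8.9, -11.7], [9.8, -11.0], [10.6, -10.2], [11.3, -9.4], [12.0, -8.6], [12.6, -7.6], [13.1, -6.7], [13.6, -5.7], [14.0, -4.6], [14.3, -3.6], [14.5, -2.5], [14.7, -1.4], [14.7, -0.3], [14.7, 0.8], [14.6, 1.9]]
```

Call:
{"name": "move_arm", "arguments": {"motion": [36, 10, -9, 0, 0.037, 36, 36, -34, 0, 0, 36, 44, -42, 0, 0, 36, 44, -42, 0, 0, 36, 44, -42, 0, 0, 36, 44, -42, 0, 0, 36, 44, -42, 10, 0, 36, 44, -42, 20, 0, 36, 44, -42, 20, 0, 36, 32, -30, 20, 0, 36, 16, -15, 20, 0, 36, 8, -6, 10, 0]}}

```text
t: 3.5
tcp_pos: [458.4, -218.4, 115.0]
orientation: [0.989, 0.146, -0.0, -0.001]
wrist_force: [-0.6, -0.4, -0.5]
width: 36.1
grip_force: 0.0
```

```bash
python3 - <<'E'
from h import *
go(499,-150.5,41,16.6)
E
```

```text
t 3.50 tcp [ 458.4  -218.4   114.96] yaw 16.78 tilt 0.08 w 36.1 F [-0.62 -0.42 -0.55]
 shift x 58.3 y -53.5 z 74.0  turn 0.0031
```

Call:
{"name": "move_arm", "arguments": {"motion": [36, 20, -18, 0, 0.003, 36, 20, -18, 0, 0, 36, 12, -12, 0, 0, 36, 6, -5, 0, 0, 36, 0, 0, 0, 0]}}

```text
t: 4.0
tcp_pos: [498.8, -153.8, 116.3]
orientation: [0.99, 0.143, 0.0, 0.0]
wrist_force: [0.3, -0.1, -0.1]
width: 35.6
grip_force: 0.0
```

```bash
python3 - <<'E'
from h import *
go(499,-150.5,41,16.6)
im=shot("side","s1.png");cv2.imwrite("pics/s1c.png",cv2.resize(im[130:280,270:450],(720,600),interpolation=cv2.INTER_CUBIC))
E
```

```text
t 4.00 tcp [ 498.77 -153.75  116.34] yaw 16.45 tilt 0.02 w 35.6 F [ 0.31 -0.08 -0.14]
 shift x 1.2 y -3.1 z 75.3  turn -0.0027
```

View pics/s1c.png

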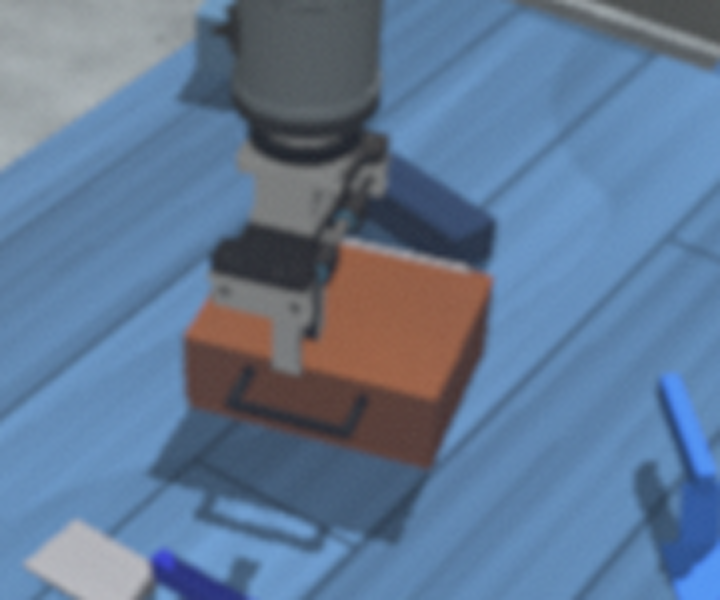

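The (red/blue-swapped) crop shows the fingers above the bar at crop (290,370), with the bar from (235,405) to (355,430). It's well aligned, so I go down.

Call:
{"name": "move_arm", "arguments": {"motion": [36, 1, -3, 15, 0, 36, 0, 0, 25, 0, 36, 0, 0, 20, 0, 36, 0, 0, 10, 0, 36, 0, 0, 5, 0, 36, 0, 0, 0, 0]}}

```text
t: 4.65
tcp_pos: [498.3, -150.9, 41.1]
orientation: [0.99, 0.142, -0.0, -0.0]
wrist_force: [0.6, -0.3, 0.3]
width: 36.3
grip_force: 0.0
```

Call:
{"name": "move_arm", "arguments": {"motion": [0, 0, 0, 0, 0, 0, 0, 0, 0, 0, 0, 0, 0, 0, 0, 0, 0, 0, 0, 0]}}

```text
t: 5.05
tcp_pos: [497.7, -146.1, 41.4]
orientation: [0.99, 0.144, -0.001, -0.002]
wrist_force: [-8.7, 17.7, 17.9]
width: 9.4
grip_force: 30.0
```

Call:
{"name": "move_arm", "arguments": {"motion": [0, 0, -5, -4, 0, 0, 0, -0.3, -14.7, 0, 0, 0, 0.8, -14.7, 0, 0, 0, 1.9, -14.6, 0, 0, 0, 2.9, -14.4, 0, 0, 0, 4, -14.2, 0, 0, 0, 5.1, -13.8, 0, 0, 0, 6.1, -13.4, 0]}}

```text
t: 5.85
tcp_pos: [504.3, -168.9, 146.3]
orientation: [0.99, 0.142, 0.002, 0.002]
wrist_force: [15.3, -26.6, -20.0]
width: 9.0
grip_force: 30.0
```

```bash
python3 - <<'E'
from h import *
go(499,-150.5,41,16.6)
E
```

```text
t 5.85 tcp [ 504.3  -168.95  146.28] yaw 16.31 tilt 0.33 w 9.0 F [ 15.32 -26.56 -19.95]
 shift x 0.2 y -19.2 z 105.3  turn -0.0051
```

Call:
{"name": "move_arm", "arguments": {"motion": [0, 0, 9, -11.5, 0, 0, 0, 10, -11.3, 0, 0, 0, 9.9, -11.2, 0, 0, 0, 10.3, -10.5, 0, 0, 0, 10.6, -10.2, 0, 0, 0, 11.3, -9.4, 0, 0, 0, 12, -8.6, 0, 0, 0, 12.6, -7.6, 0]}}

```text
t: 6.65
tcp_pos: [527.2, -246.9, 226.5]
orientation: [0.99, 0.143, 0.0, -0.0]
wrist_force: [0.4, 2.8, -0.1]
width: 8.9
grip_force: 30.0
```

```bash
python3 - <<'E'
from h import *
go(499,-150.5,41,16.6)
E
```

```text
t 6.65 tcp [ 527.16 -246.87  226.51] yaw 16.48 tilt 0.04 w 8.9 F [ 0.45  2.78 -0.14]
 shift x 0.5 y -100.4 z 185.5  turn -0.0021
```

Call:
{"name": "move_arm", "arguments": {"motion": [0, 0, 12.1, -5.9, 0, 0, 0, 12.6, -5.1, 0, 0, 0, 12.6, -4.2, 0, 0, 0, 13.2, -3.3, 0, 0, 0, 13.2, -2.3, 0, 0, 0, 13.4, -1.5, 0, 0, 0, 13.4, -0.6, 0, 0, 0, 13.5, 0.4, 0, 0, 0, 13.3, 1.3, 0, 0, 0, 3, 0.5, 0]}}

```text
t: 7.65
tcp_pos: [561.4, -364.7, 245.5]
orientation: [0.99, 0.142, -0.0, 0.0]
wrist_force: [-4.4, -0.8, 3.4]
width: 8.9
grip_force: 30.0
```

```bash
python3 - <<'E'
from h import *
go(499,-150.5,41,16.6)
E
```

```text
t 7.65 tcp [ 561.44 -364.7   245.49] yaw 16.35 tilt 0.02 w 8.9 F [-4.4  -0.78  3.37]
 shift x 1.4 y -223.1 z 204.5  turn -0.0044
```

Call:
{"name": "move_arm", "arguments": {"motion": [40, 0, 0, 0, 0, 40, 0, 0, 0, 0, 40, 0, 0, -15, 0, 40, 0, 0, -30, 0, 40, 0, 0, -15, 0]}}

```text
t: 8.15
tcp_pos: [562.1, -362.6, 309.6]
orientation: [0.99, 0.143, 0.001, 0.001]
wrist_force: [1.0, -0.2, 0.4]
width: 39.5
grip_force: 0.0
```

```bash
python3 - <<'E'
from h import *
go(483,14.2,100,-0.5)
a,b=shot("top","t2.png"),shot("side","s2.png");t=np.hstack([a[150:310,240:460],b[100:320,220:440][:160]])
cv2.imwrite("pics/c3.png",cv2.resize(np.hstack([cv2.resize(a[150:310,300:460],(400,400)),cv2.resize(b[120:280,280:440],(400,400))]),None,fx=1,fy=1)[:,:,::-1])
E
```

```text
t 8.15 tcp [ 562.09 -362.64  309.57] yaw 16.47 tilt 0.20 w 39.5 F [ 1.02 -0.2   0.36]
 shift x -82.4 y -376.1 z 209.6  turn 0.2961
```

View pics/c3.png

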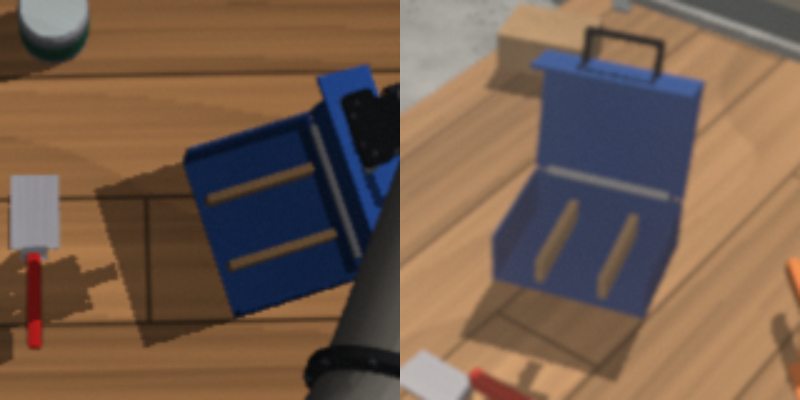

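Lid is up on its stop. Ribs show in the top crop from (208,201) to (313,168) and from (231,266) to (336,233). On to the spatula.

Call:
{"name": "move_arm", "arguments": {"motion": [60, 0, 0, 0, 0.148, 60, 0, -10, 0, 0.148, 60, -10, -35, 0, 0, 60, -10, -42, 10, 0, 60, -10, -42, 20, 0, 60, -10, -42, 20, 0, 60, -10, -42, 25, 0, 60, -10, -42, 25, 0, 60, -10, -42, 25, 0, 60, -8, -42, 25, 0, 60, -8, -25, 25, 0, 60, -5, -12, 15, 0]}}

```text
t: 9.45
tcp_pos: [470.5, 16.5, 114.3]
orientation: [1.0, -0.003, -0.001, -0.0]
wrist_force: [1.7, -0.4, -0.3]
width: 59.9
grip_force: 0.0
```

```bash
python3 - <<'E'
from h import *
go(483,14.2,27,-0.5)
f=lambda x,y:onz("top",(x/2.5+300,y/2.5+150),40)
A=[f(*p) for p in((208,201),(313,168),(231,266),(336,233))];print(A,np.mean(A,0))
for i in(0,2):d=A[i+1]-A[i];print(np.linalg.norm(d),np.degrees(np.arctan2(d[1],d[0])))
print(np.linalg.norm((A[0]+A[1]-A[2]-A[3])/2))
shot("top");shot("side")
for n in("top","side"):
    print(n,[(onz(n,p,40)[:2],k) for p,k in find(n,"ribs")],[(onz(n,p,46)[:2],k) for p,k in find(n,"spatula_grip")])
E
```

```text
t 9.45 tcp [470.5   16.54 114.3 ] yaw -0.34 tilt 0.09 w 59.9 F [ 1.75 -0.41 -0.34]
 shift x 12.5 y 2.2 z 87.3  turn 0.0028
[array([ 551.24, -190.98,   40.  ]), array([ 588.31, -316.17,   40.  ]), array([ 474.05, -215.13,   40.  ]), array([ 510.41, -339.58,   40.  ])] [ 531.   -265.46   40.  ]
130.55847600476113 -73.50503713719658
129.65093079250474 -73.71370945897543
81.11523270029161
top [(array([ 532.44, -256.77]), 0.65)] [(array([ 236.93, -304.99]), 0.85), (array([ 530.41, -263.56]), 0.69), (array([309.46, 200.85]), 0.59)]
side [(array([ 531.81, -256.69]), 0.6), (array([ 763.04, -700.31]), 0.15)] [(array([310.39, 203.75]), 0.81), (array([ 254.82, -289.15]), 0.8), (array([476.6 ,  15.39]), 0.59)]
```

Call:
{"name": "move_arm", "arguments": {"motion": [60, 6, 1, 20, 0, 60, 6, 1, 30, 0, 60, 0, 0, 20, 0, 60, 0, 0, 12, 0, 60, 0, 0, 5, 0, 60, 0, 0, 0, 0]}}

```text
t: 10.35
tcp_pos: [484.4, 11.6, 29.1]
orientation: [1.0, -0.005, 0.0, 0.0]
wrist_force: [-0.3, 0.1, 0.3]
width: 60.2
grip_force: 0.0
```

```bash
python3 - <<'E'
from h import *
go(483,14.2,27,-0.5)
a,b=shot("top"),shot("side")
cv2.imwrite("pics/c4.png",np.hstack([cv2.resize(a[210:300,270:360],(400,400),interpolation=2),cv2.resize(b[220:310,260:350],(400,400),interpolation=2)])[:,:,::-1])
E
```

```text
t 10.35 tcp [484.43  11.57  29.15] yaw -0.56 tilt 0.00 w 60.2 F [-0.34  0.11  0.27]
 shift x -1.4 y -2.6 z 2.1  turn -0.0010
```

View pics/c4.png

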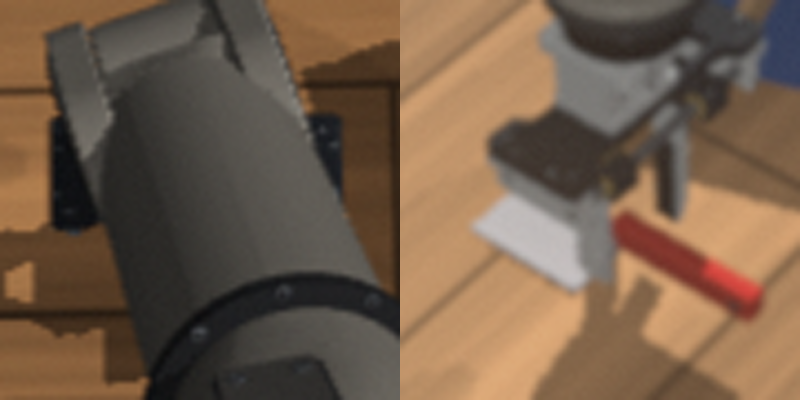

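```bash
python3 - <<'E'
from h import *
print(proj("side",[(484.4,11.6+30+6,29),(492,14,57),(492,22,46),(385,14,57),(484.4,47.6,48)]))
s=cv2.imread("pics/s0.png");h=cv2.cvtColor(s,cv2.COLOR_BGR2HSV);r=(((h[...,0]<5)|(h[...,0]>172))&(h[...,1]>150)&(h[...,2]>80))
r[:,:290]=0;r[:,360:]=0;r[:250]=0;r[300:]=0;q=cv2.minAreaRect(np.argwhere(r)[:,::-1].astype(np.float32));print(cv2.boxPoints(q))
b=cv2.boxPoints(q)
for z in(35,46,57):print(z,[onz("side",p,z)[:2] for p in b])
E
```

```text
[[304.26 282.57]
 [309.6  267.24]
 [307.87 271.66]
 [340.92 285.29]
 [304.   277.91]]
[[307.07 272.26]
 [310.23 266.92]
 [341.21 285.27]
 [338.04 290.62]]
35 [array([499.08,  17.47]), array([505.05,  -3.74]), array([395.54,  -2.18]), array([390.99,  18.19])]
46 [array([492.32,  25.09]), array([498.22,   4.12]), array([389.98,   5.66]), array([385.48,  25.79])]
57 [array([485.56,  32.7 ]), array([491.39,  11.98]), array([384.43,  13.49]), array([379.98,  33.39])]
```

Call:
{"name": "move_arm", "arguments": {"motion": [60, -4.5, -2.5, 2, 0, 30, 0, 0, 0, 0, 0, 0, 0, 0, 0, 0, 0, 0, 0, 0, 0, 0, 0, 0, 0, 0, 0, 0, 0, 0, 0, 0, 0, 0, 0]}}

```text
t: 11.15
tcp_pos: [479.6, 14.4, 26.9]
orientation: [1.0, -0.005, -0.0, -0.0]
wrist_force: [-0.4, -3.4, 0.0]
width: 16.1
grip_force: 31.9
```

```bash
python3 - <<'E'
from h import *
go(480,14.2,27,-0.5)
E
```

```text
t 11.15 tcp [479.64  14.37  26.93] yaw -0.53 tilt 0.01 w 16.1 F [-0.43 -3.43  0.  ]
 shift x 0.4 y 0.2 z -0.1  turn -0.0005
```

Call:
{"name": "move_arm", "arguments": {"motion": [0, 0, 0, -5, 0, 0, 0, 0, -15, 0, 0, 0, 0, -25, -0.05, 0, 0, 0, -25, -0.12, 0, 0, 0, -25, -0.14, 0, 0, 0, -20, -0.14, 0, 0, 0, -10, -0.14, 0, 0, 0, -5, -0.14, 0, 0, 0, 0, -0.14, 0, 0, 0, 0, -0.14, 0, 0, 0, 0, -0.14, 0, 0, 0, 0, -0.1]}}

```text
t: 12.35
tcp_pos: [479.5, 14.2, 157.2]
orientation: [0.812, 0.584, -0.0, 0.0]
wrist_force: [0.1, -0.4, -1.7]
width: 16.0
grip_force: 29.9
```

```bash
python3 - <<'E'
from h import *
go(528.7,108.8,150,71.2)
o,p,X=st()
a,b=shot("top","t5.png"),shot("side","s5.png")
for n in("top","side"):print(n,find(n,"spatula_tip"),find(n,"spatula"))
print("expect tip",proj("side",p+X@[114,0,27]),proj("top",p+X@[114,0,27]))
cv2.imwrite("pics/c5.png",np.hstack([cv2.resize(a[180:280,250:350],(400,400),interpolation=2),cv2.resize(b[220:320,200:300],(400,400),interpolation=2)])[:,:,::-1])
E
```

```text
t 12.35 tcp [479.54  14.23 157.18] yaw 71.41 tilt 0.01 w 16.0 F [ 0.06 -0.35 -1.74]
 shift x 105.4 y 16.1 z 7.2  turn 0.0037
top [(array([270.72, 235.3 ]), 0.75), (array([231.87, 355.39]), 0.63)] [(array([402.37, 350.88]), 0.6), (array([237.18, 338.21]), 0.59), (array([288.58, 243.79]), 0.55)]
side [(array([271.81, 270.29]), 0.79), (array([340.93, 405.89]), 0.69), (array([360.58, 193.49]), 0.6)] [(array([331.78, 390.48]), 0.61), (array([283.78, 258.82]), 0.59), (array([447.68, 277.68]), 0.56)]
expect tip [[274.32 267.84]] [[272.8  239.37]]
```

View pics/c5.png

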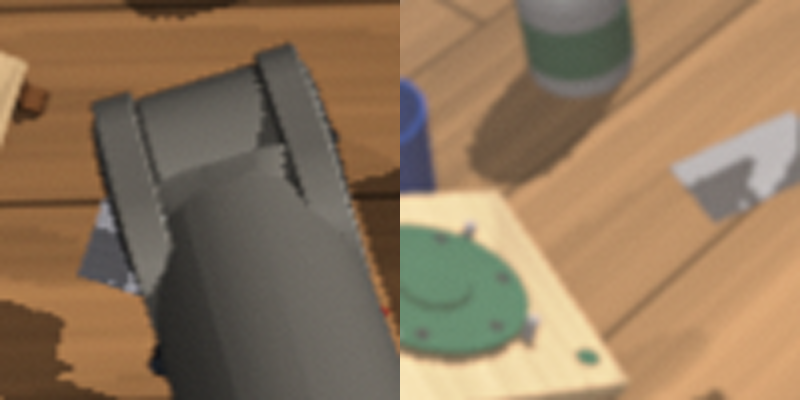

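Call:
{"name": "move_arm", "arguments": {"motion": [0, 10, 2, 0, 0.004, 0, 22, 3, 1, 0, 0, 28, 4, 2, 0, 0, 25, 4, 2, 0, 0, 14, 2, 2, 0, 0, 6, 1, 0, 0, 0, 0, 0, 0, 0]}}

```text
t: 13.35
tcp_pos: [529.2, 108.8, 149.7]
orientation: [0.815, 0.58, -0.0, -0.0]
wrist_force: [0.1, -0.1, -0.8]
width: 15.8
grip_force: 29.9
```

```bash
python3 - <<'E'
from h import *
go(528.7,108.8,123,71.2)
o,p,X=st()
a,b=shot("top","t6.png"),shot("side","s6.png")
print("expect tip+corners",proj("side",[p+X@[114,y,27] for y in(0,29,-29)]),proj("top",[p+X@[114,y,27]for y in(0,29,-29)]))
cv2.imwrite("pics/c6.png",np.hstack([cv2.resize(a[160:270,170:280],(400,400),interpolation=2),cv2.resize(b[240:340,160:260],(400,400),interpolation=2)])[:,:,::-1])
E
```

```text
t 13.35 tcp [529.17 108.77 149.75] yaw 70.89 tilt 0.03 w 15.8 F [ 0.05 -0.1  -0.79]
 shift x -0.1 y -0.5 z 26.7  turn -0.0055
expect tip+corners [[233.71 282.74]
 [228.83 275.48]
 [238.73 290.23]] [[239.46 222.62]
 [242.9  212.94]
 [236.   232.35]]
```

View pics/c6.png

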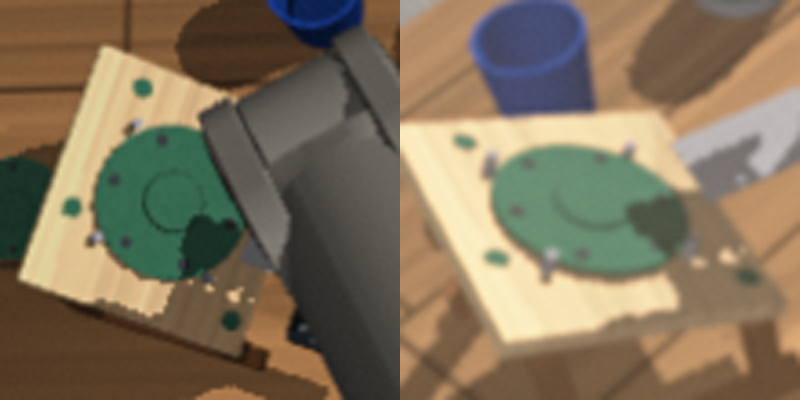

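Call:
{"name": "move_arm", "arguments": {"motion": [0, 0, 0, 8, -0.005, 0, 0, 0, 8, 0, 0, 0, 0, 3, 0, 0, 0, 0, 0, 0]}}

```text
t: 13.85
tcp_pos: [528.8, 108.0, 130.2]
orientation: [0.813, 0.582, -0.001, -0.0]
wrist_force: [0.1, 0.8, -0.5]
width: 15.7
grip_force: 29.9
```

```bash
python3 - <<'E'
from h import *
go(528.7,108.8,123,71.2)
for i in range(4):
    imaging.read_camera("side");o=readout.get_obs();print(np.array(o["wrist_force"]),np.array(o["torque"]))
E
```

```text
t 13.85 tcp [528.76 107.99 130.22] yaw 71.13 tilt 0.07 w 15.7 F [ 0.09  0.79 -0.47]
 shift x 0.7 y -0.3 z 7.2  turn -0.0012
[-0.08 -0.49 -1.37] [-0.1  -0.11  0.01]
[ 0.61 -0.29 -1.26] [-0.04  0.03  0.04]
[ 0.03  0.51 -1.49] [-0.13 -0.06  0.05]
[ 0.01 -0.22 -2.87] [-0.14 -0.03  0.05]
```

Call:
{"name": "move_arm", "arguments": {"motion": [0, 0, 0, 2, 0, 0, 0, 0, 1, 0, 0, 0, 0, 0, 0]}}

```text
t: 14.35
tcp_pos: [529.1, 108.4, 127.8]
orientation: [0.813, 0.582, -0.0, -0.0]
wrist_force: [-0.8, -0.3, -0.9]
width: 15.5
grip_force: 29.9
```

Call:
{"name": "move_arm", "arguments": {"motion": [0, 0, 0, 1, 0, 0, 0, 0, 1, 0, 0, 0, 0, 0, 0]}}

```text
t: 14.65
tcp_pos: [529.1, 108.3, 125.8]
orientation: [0.813, 0.582, -0.0, -0.0]
wrist_force: [0.3, -0.3, -1.8]
width: 15.9
grip_force: 29.9
```

```bash
cat >> h.py <<'E'
def feel(n=4):
    F=[]
    for i in range(n):
        imaging.read_camera("side");o=readout.get_obs();F.append(np.r_[o["wrist_force"],o["torque"]])
    print("F,M",np.mean(F,0))
E
python3 - <<'E'
from h import *
feel();go(528.7,108.8,123,71.2)
E
```

```text
F,M [-0.01 -0.13 -2.17 -0.12 -0.05 -0.  ]
t 14.85 tcp [529.26 108.38 126.  ] yaw 71.15 tilt 0.01 w 16.0 F [ 0.67 -0.14 -2.07]
 shift x 0.2 y -0.7 z 3.0  turn -0.0009
```

Call:
{"name": "move_arm", "arguments": {"motion": [0, 0, 0, 1, 0, 0, 0, 0, 1, 0, 0, 0, 0, 0, 0]}}

```text
t: 15.15
tcp_pos: [529.2, 108.3, 123.8]
orientation: [0.813, 0.582, -0.0, -0.0]
wrist_force: [0.4, 0.1, -1.2]
width: 15.9
grip_force: 29.9
```

```bash
python3 - <<'E'
from h import *
feel(3);go(528.7,108.8,123,71.2)
E
```

```text
F,M [-0.16  0.05 -1.87 -0.13 -0.02  0.04]
t 15.30 tcp [529.25 108.38 123.98] yaw 71.15 tilt 0.00 w 16.3 F [-0.03 -0.8  -2.28]
 shift x 0.2 y -0.7 z 1.0  turn -0.0010
```

Call:
{"name": "move_arm", "arguments": {"motion": [0, 0, 0, 1, 0, 0, 0, 0, 0.5, 0, 0, 0, 0, 0, 0]}}

```text
t: 15.6
tcp_pos: [529.5, 108.2, 122.6]
orientation: [0.813, 0.582, 0.0, 0.0]
wrist_force: [-1.3, -1.5, 1.8]
width: 15.8
grip_force: 30.0
```

```bash
python3 - <<'E'
from h import *
feel(3);go(528.7,108.8,123,71.2)
E
```

```text
F,M [-0.21 -2.12  1.85 -0.34 -0.08 -0.04]
t 15.75 tcp [529.38 108.21 122.59] yaw 71.13 tilt 0.02 w 15.6 F [ 0.06 -2.34  2.73]
 shift x 0.3 y -0.8 z -0.4  turn -0.0012
```

Call:
{"name": "move_arm", "arguments": {"motion": [0, 0, 0, -0.7, 0, 0, 3, 0, -1.5, 0, 0, 5, 0, -2.5, 0, 0, 5, 0, -2.5, 0, 0, 5, 0, -2.6, 0, 0, 0, 0, 0, 0]}}

```text
t: 16.35
tcp_pos: [535.1, 125.8, 132.6]
orientation: [0.813, 0.582, -0.0, 0.0]
wrist_force: [-0.6, -4.3, -0.4]
width: 15.9
grip_force: 30.0
```

```bash
python3 - <<'E'
from h import *
feel(3);go(529.4+87*.322,108.2+87*.947,122.6+45,71.2)
E
```

```text
F,M [-1.28 -3.76  0.49 -0.88  0.25  0.  ]
t 16.50 tcp [535.1  125.72 132.38] yaw 71.16 tilt 0.00 w 15.7 F [-0.55 -4.21  1.51]
 shift x 68.6 y 0.2 z -35.2  turn -0.0006
```

Call:
{"name": "move_arm", "arguments": {"motion": [0, 0, 0, -0.5, 0, 0, 4, 0, -2.1, 0, 0, 5, 0, -2.6, 0, 0, 0, 0, 0, 0]}}

```text
t: 16.9
tcp_pos: [538.4, 135.2, 138.0]
orientation: [0.813, 0.582, 0.001, -0.0]
wrist_force: [0.0, 0.4, -2.4]
width: 16.0
grip_force: 30.0
```

```bash
python3 - <<'E'
from h import *
feel(2);go(529.4+87*.322,108.2+87*.947,122.6+45,71.2)
a,b=shot("top","t7.png"),shot("side","s7.png")
cv2.imwrite("pics/c7.png",np.hstack([cv2.resize(a[160:270,170:280],(400,500),interpolation=2),cv2.resize(b[265:325,175:255],(400,500),interpolation=2)])[:,:,::-1])
E
```

```text
F,M [-0.07 -0.1  -1.83 -0.07 -0.03  0.  ]
t 17.00 tcp [538.14 134.68 137.6 ] yaw 71.19 tilt 0.05 w 15.9 F [ 0.5  -0.37 -1.64]
 shift x 59.1 y 0.2 z -30.0  turn -0.0002
```

View pics/c7.png

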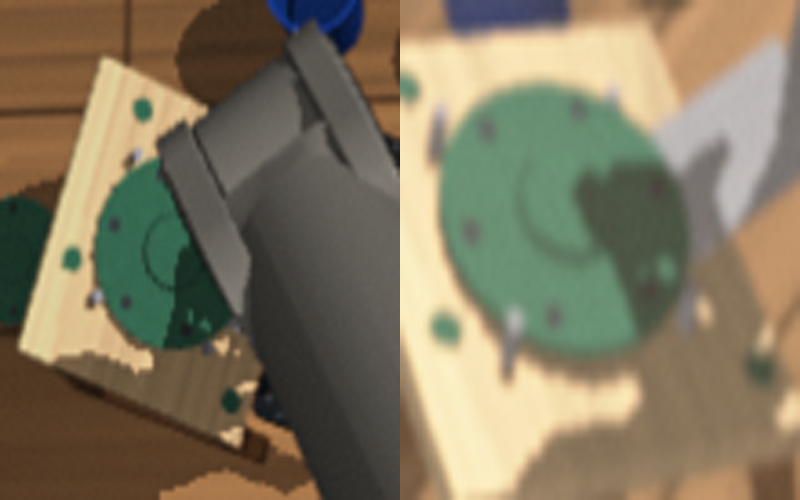

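The blade's tip has gone under the cover's rim: the rim hides it at crop (655–690, 130–250). Now I check the blade's pitch numerically from the image edges.

```bash
python3 - <<'E'
from h import *
o,p,X=st()
im=cv2.imread("pics/s7.png");h=cv2.cvtColor(im,cv2.COLOR_BGR2HSV)
print("grey runs:")
for r in range(268,300,3):
    c=[x for x in range(222,262) if h[r,x,1]<45]
    print(r,c[:1],c[-1:],len(c))
for pitch in(-5,0,5,10):
    a=np.radians(pitch);g=np.array([0,0,-19.]) # pivot at grasp pt
    pts=[]
    for x,y in((45,29),(-45,29),(45,-29),(-45,-29)):
        v=np.array([x+69,y,46.]);  # tool z down: blade underside is 46 below grasp
        v=np.array([v[0]*np.cos(a)+v[2]*np.sin(a),v[1],v[2]*np.cos(a)-v[0]*np.sin(a)])
        pts.append(p+X@(g+v))
    print(pitch,proj("side",pts).round(1).tolist(),"tip z",round(pts[0][2],1))
E
```

```text
grey runs:
268 [254] [261] 8
271 [246] [259] 14
274 [239] [259] 21
277 [233] [258] 26
280 [226] [257] 32
283 [226] [258] 33
286 [225] [252] 28
289 [227] [246] 17
292 [232] [241] 10
295 [232] [235] 4
298 [231] [231] 1
-5 [[222.0, 285.1], [253.4, 268.7], [231.7, 300.1], [263.9, 282.8]] tip z 100.8
0 [[219.7, 283.3], [251.9, 268.8], [229.4, 298.3], [262.3, 282.9]] tip z 110.5
5 [[217.7, 281.2], [250.4, 268.8], [227.5, 296.2], [260.9, 283.0]] tip z 120.6
10 [[216.0, 278.8], [249.0, 268.7], [225.8, 293.9], [259.4, 282.9]] tip z 131.0
```

Call:
{"name": "move_arm", "arguments": {"motion": [0, 3, 0, -1.6, 0, 0, 5, 0, -2.6, 0, 0, 5, 0, -2.6, 0, 0, 5, 0, -2.5, 0, 0, 0, 0, 0, 0]}}

```text
t: 17.6
tcp_pos: [544.2, 152.1, 147.2]
orientation: [0.813, 0.582, 0.001, -0.0]
wrist_force: [0.1, -0.4, -3.4]
width: 15.6
grip_force: 30.0
```

```bash
python3 - <<'E'
from h import *
feel(3);go(529.4+87*.322,108.2+87*.947,122.6+45,71.2)
im=shot("side","s8.png");h=cv2.cvtColor(im,cv2.COLOR_RGB2HSV);x0=175;m=(h[...,0]>45)&(h[...,0]<95)&(h[...,1]>60)
m[:265]=0;m[325:]=0;m[:,:175]=0;m[:,250:]=0;n,l,s,c=cv2.connectedComponentsWithStats(m.astype(np.uint8));i=1+s[1:,4].argmax();print("cover blob",s[i],c[i])
im=cv2.cvtColor(cv2.imread("pics/s7.png"),cv2.COLOR_BGR2HSV);m=(im[...,0]>45)&(im[...,0]<95)&(im[...,1]>60)
m[:265]=0;m[325:]=0;m[:,:175]=0;m[:,250:]=0;n,l,s,c=cv2.connectedComponentsWithStats(m.astype(np.uint8));i=1+s[1:,4].argmax();print("before",s[i],c[i])
E
```

```text
F,M [ 0.14 -0.03 -2.57 -0.19 -0.01 -0.01]
t 17.75 tcp [543.77 151.04 146.72] yaw 71.15 tilt 0.01 w 15.8 F [ 0.05  0.22 -2.62]
 shift x 41.8 y 0.2 z -20.9  turn -0.0008
cover blob [184 274  43  32 594] [200.63 287.78]
before [184 276  42  31 720] [202.41 290.2 ]
```

Call:
{"name": "move_arm", "arguments": {"motion": [0, 3, 0, -1.6, 0, 0, 5, 0, -2.6, 0, 0, 5, 0, -2.6, 0, 0, 5, 0, -2.5, 0, 0, 5, 0, -2.6, 0, 0, 3, 0, -1.5, 0, 0, 0, 0, 0, 0]}}

```text
t: 18.5
tcp_pos: [552.4, 176.3, 160.4]
orientation: [0.813, 0.582, 0.0, -0.0]
wrist_force: [0.8, 0.3, -3.5]
width: 15.7
grip_force: 30.0
```

```bash
cat >> h.py <<'E'
def blob(f):
    im=shot("side",f);h=cv2.cvtColor(im,cv2.COLOR_RGB2HSV);m=(h[...,0]>45)&(h[...,0]<95)&(h[...,1]>60)
    n,l,s,c=cv2.connectedComponentsWithStats(m.astype(np.uint8))
    for i in np.argsort(-s[1:,4])[:5]+1:print("green",s[i],c[i].round(1))
E
python3 - <<'E'
from h import *
feel(3);go(529.4+87*.322,108.2+87*.947,122.6+45,71.2);blob("s9.png")
E
```

```text
F,M [-0.12 -0.32 -2.88 -0.15 -0.01 -0.01]
t 18.65 tcp [552.16 175.46 160.1 ] yaw 71.14 tilt 0.00 w 15.9 F [ 0.2  -0.06 -2.67]
 shift x 16.0 y 0.1 z -7.5  turn -0.0010
green [185 271  47  31 458] [205.5 280.8]
green [218 290   4   4  11] [219.5 291.4]
green [246 308   2   2   4] [246.5 308.5]
green [209 296   3   1   3] [210. 296.]
green [183 304   3   1   3] [184. 304.]
```

Call:
{"name": "move_arm", "arguments": {"motion": [0, 3, 0, -1.6, 0, 0, 5, 0, -2.6, 0, 0, 4, 0, -2, 0, 0, 2.5, 0, -1.3, 0, 0, 0, 0, -1, 0, 0, 0, 0, -2, 0, 0, 0, 0, -3, 0, 0, 0, 0, -3, 0, 0, 0, 0, -3, 0, 0, 0, 0, 0, 0]}}

```text
t: 19.7
tcp_pos: [557.0, 189.1, 180.1]
orientation: [0.813, 0.582, 0.0, 0.0]
wrist_force: [-1.0, -1.0, -3.4]
width: 15.6
grip_force: 30.0
```

```bash
python3 - <<'E'
from h import *
feel(4);go(529.4+87*.322,108.2+87*.947,122.6+45,71.2);blob("s10.png")
E
```

```text
F,M [-0.09 -0.51 -3.72 -0.41  0.01 -0.01]
t 19.90 tcp [556.83 189.22 179.56] yaw 71.14 tilt 0.01 w 15.9 F [ 0.39 -1.7  -3.81]
 shift x 1.5 y 0.1 z 12.0  turn -0.0010
green [184 266  44  26 520] [205.7 276.1]
green [210 290   4   4  11] [211.5 291.5]
green [228 286   2   3   3] [228.3 287. ]
green [175 275   2   1   2] [175.5 275. ]
green [183 304   2   1   2] [183.5 304. ]
```

Call:
{"name": "move_arm", "arguments": {"motion": [0, 0, 0, -2, 0, 0, 0, 0, -4, 0, 0, 0, 0, -6, 0, 0, 0, 0, -6, 0, 0, 0, 0, -5, 0, 0, 0, 0, -3, 0, 0, 0, 0, 0, 0]}}

```text
t: 20.65
tcp_pos: [557.1, 189.4, 206.3]
orientation: [0.813, 0.582, 0.0, 0.0]
wrist_force: [-0.8, -0.6, -4.9]
width: 15.6
grip_force: 30.4
```

```bash
cat >> h.py <<'E'
from scipy.optimize import least_squares
def lk(pre):
    """cover centre (assumed flat on the pitch-0 blade) and handle/blade pitch, from both pictures"""
    o,p,X=st();zc=p[2]-27+2+7
    for n in("side","top"):
        im=shot(n,pre+n+".png");h=cv2.cvtColor(im,cv2.COLOR_RGB2HSV)
        m=((h[...,0]>45)&(h[...,0]<95)&(h[...,1]>60)).astype(np.uint8)
        k,l,s,c=cv2.connectedComponentsWithStats(m);i=1+s[1:,4].argmax()
        e=cv2.fitEllipse(cv2.convexHull(np.argwhere(l==i)[:,::-1].astype(np.float32)))
        w=onz(n,e[0],zc);v=X.T@(w-p);ang=np.linspace(0,6.28,60)
        ex=proj(n,[p+X@np.array([v[0]+60*np.cos(a),v[1]+60*np.sin(a),zc*-1+p[2]]) for a in ang])
        print(n,"blob",s[i],"ellipse",np.round(e[0],1),np.round(e[1],1),round(e[2]),"flat bbox",ex.min(0).round(1),ex.max(0).round(1),"cover in blade axes x %.1f y %.1f"%(v[0]-69,v[1]))
        r=(((h[...,0]<5)|(h[...,0]>172))&(h[...,1]>150)&(h[...,2]>70));k,l,s,c=cv2.connectedComponentsWithStats(r.astype(np.uint8))
        if k>1:
            i=1+s[1:,4].argmax();print("  red",s[i],c[i].round(1),"expect handle end top/bottom",proj(n,[p+X@[-98,0,-30],p+X@[-98,0,-8],p+X@[12,0,-30]]).round(1).tolist())
E
python3 - <<'E'
from h import *
feel(3);go(531.5,-264,40,-73.6);lk("u1")
E
```

```text
F,M [-0.29  0.16 -3.85 -0.32  0.03  0.02]
t 20.80 tcp [556.75 189.19 205.47] yaw 71.15 tilt 0.01 w 15.9 F [-0.23 -0.14 -3.83]
 shift x 427.6 y 152.2 z 165.5  turn 2.5263
side blob [182 258  46  28 584] ellipse [203.2 272.3] [26.4 47.3] 67 flat bbox [177.  254.2] [229. 292.] cover in blade axes x 22.7 y 12.1
  red [263 230  11  12  61] [268.1 234.6] expect handle end top/bottom [[275.2, 230.0], [275.9, 236.7], [233.5, 247.6]]
top blob [160 203  24  28 479] ellipse [172.1 216.5] [24.2 28.2] 24 flat bbox [150.5 194.9] [193.8 238.4] cover in blade axes x 126.3 y -47.8
```

```bash
cat >> h.py <<'E'
def fitcov(f,tilt=True,rows=None):
    o,p,X=st();h=cv2.cvtColor(cv2.imread(f),cv2.COLOR_BGR2HSV)
    m=((h[...,0]>45)&(h[...,0]<95)&(h[...,1]>60)).astype(np.uint8)
    k,l,s,c=cv2.connectedComponentsWithStats(m);i=1+s[1:,4].argmax()
    C=cv2.convexHull(np.argwhere(l==i)[:,::-1].astype(np.int32))[:,0]
    M=np.zeros(m.shape,np.uint8);cv2.fillConvexPoly(M,C,1);C=max(cv2.findContours(M,0,1)[0],key=len)[:,0].astype(float)
    a=np.linspace(0,2*np.pi,180)
    def circ(q):
        t=q[2] if tilt else 0
        x=60*np.cos(a);P=np.c_[q[0]+69+x*np.cos(t),q[1]+60*np.sin(a),27-9-x*np.sin(t)]
        return proj("side",p+P@X.T)
    def r(q):
        E=circ(q);d=np.linalg.norm(C[:,None]-E[None],axis=2);j=d.argmin(1);return d[np.arange(len(C)),j]
    q=least_squares(r,[18,0,0] if tilt else [18,0],loss="cauchy",f_scale=0.4,diff_step=1e-3,x_scale=[1,1,.02][:3 if tilt else 2])
    d=r(q.x);E=circ(q.x);print("cover in blade x,y,tilt",q.x,"inliers",(d<.8).sum(),len(C),"bbox",E.min(0).round(1),E.max(0).round(1))
    print(" outliers",C[d>1.5].astype(int).tolist())
E
python3 - <<'E'
from h import *
fitcov("pics/u1side.png",False);fitcov("pics/u1side.png",True)
E
```

```text
cover in blade x,y,tilt [17.38 -4.05] inliers 42 107 bbox [181.6 257.3] [234.  295.7]
 outliers [[185, 285], [186, 285], [187, 285], [188, 284], [189, 284], [190, 284], [191, 284], [192, 284], [193, 284], [194, 284], [195, 284], [196, 283], [197, 283], [198, 283], [199, 283], [200, 283], [201, 283], [202, 283], [203, 283], [204, 282], [205, 282], [206, 282], [207, 282], [208, 282], [209, 282], [210, 282], [211, 282], [212, 281], [213, 281], [214, 281], [215, 281], [216, 280], [217, 279], [218, 278], [219, 277], [220, 276], [220, 275], [221, 274], [222, 273], [223, 272], [223, 271], [224, 270], [225, 269], [225, 268], [226, 267], [226, 266], [227, 265], [227, 264], [226, 263], [225, 262], [224, 262], [223, 261], [222, 261], [221, 260], [220, 260], [216, 259], [215, 259], [214, 259], [213, 259], [212, 259]]
cover in blade x,y,tilt [15.66 -4.58  0.15] inliers 47 107 bbox [181.9 258.5] [235.  294.1]
 outliers [[182, 284], [187, 285], [188, 284], [189, 284], [190, 284], [191, 284], [192, 284], [193, 284], [194, 284], [195, 284], [196, 283], [197, 283], [198, 283], [199, 283], [200, 283], [201, 283], [202, 283], [203, 283], [204, 282], [205, 282], [206, 282], [207, 282], [208, 282], [209, 282], [210, 282], [211, 282], [212, 281], [213, 281], [214, 281], [215, 281], [216, 280], [217, 279], [218, 278], [219, 277], [220, 276], [220, 275], [221, 274], [222, 273], [223, 272], [223, 271], [224, 270], [225, 269], [225, 268], [226, 267], [226, 266], [227, 265]]
```

```bash
python3 - <<'E'
from h import *
im=cv2.imread("pics/u1side.png");h=cv2.cvtColor(im,cv2.COLOR_BGR2HSV)
for x in(195,205,215):print(x,[(y,im[y,x].tolist(),h[y,x].tolist()) for y in range(270,300,3)])
for y in(270,278):print(y,[(x,h[y,x].tolist()) for x in range(212,244,3)])
E
```

```text
195 [(270, [106, 133, 95], [69, 73, 133]), (273, [107, 134, 97], [68, 70, 134]), (276, [106, 132, 96], [68, 70, 132]), (279, [76, 93, 77], [58, 47, 93]), (282, [71, 89, 76], [52, 52, 89]), (285, [72, 89, 76], [53, 49, 89]), (288, [72, 89, 76], [53, 49, 89]), (291, [69, 88, 75], [51, 55, 88]), (294, [75, 94, 78], [55, 52, 94]), (297, [88, 111, 125], [19, 75, 125])]
205 [(270, [106, 132, 95], [69, 71, 132]), (273, [73, 92, 77], [54, 53, 92]), (276, [71, 89, 74], [55, 52, 89]), (279, [72, 88, 75], [54, 46, 88]), (282, [72, 91, 75], [55, 53, 91]), (285, [71, 88, 74], [55, 49, 88]), (288, [73, 90, 75], [56, 48, 90]), (291, [66, 77, 75], [35, 36, 77]), (294, [69, 85, 74], [51, 48, 85]), (297, [82, 104, 115], [20, 73, 115])]
215 [(270, [92, 114, 85], [67, 65, 114]), (273, [106, 132, 95], [69, 71, 132]), (276, [99, 123, 92], [67, 64, 123]), (279, [100, 126, 92], [67, 69, 126]), (282, [80, 99, 79], [62, 52, 99]), (285, [71, 89, 75], [53, 52, 89]), (288, [67, 86, 72], [52, 56, 86]), (291, [70, 87, 73], [55, 50, 87]), (294, [80, 101, 107], [23, 64, 107]), (297, [87, 111, 132], [16, 87, 132])]
270 [(212, [58, 49, 93]), (215, [67, 65, 114]), (218, [69, 72, 135]), (221, [69, 72, 134]), (224, [67, 61, 113]), (227, [56, 49, 89]), (230, [53, 48, 91]), (233, [11, 38, 127]), (236, [15, 114, 190]), (239, [15, 115, 190]), (242, [14, 114, 190])]
278 [(212, [53, 53, 87]), (215, [67, 68, 124]), (218, [65, 64, 116]), (221, [53, 49, 89]), (224, [52, 52, 89]), (227, [65, 58, 109]), (230, [41, 58, 96]), (233, [15, 115, 189]), (236, [15, 114, 197]), (239, [15, 115, 193]), (242, [14, 115, 182])]
```

Shadowed green has lower saturation and hue down to about 50, so I relax the mask.

```bash
sed -i 's/m=((h\[...,0\]>45)&(h\[...,0\]<95)&(h\[...,1\]>60)).astype(np.uint8)/m=((h[...,0]>44)\&(h[...,0]<95)\&(h[...,1]>38)\&(h[...,2]>60)).astype(np.uint8)/' h.py; grep -c '>38' h.py; python3 - <<'E'
from h import *
fitcov("pics/u1side.png",False);fitcov("pics/u1side.png",True)
E
```

```text
2
cover in blade x,y,tilt [19.57 -2.7 ] inliers 87 125 bbox [180.5 257.4] [232.9 295.7]
 outliers [[223, 287], [224, 286], [225, 285], [226, 284], [227, 283], [227, 282], [228, 281], [229, 280], [229, 279], [230, 278], [230, 277], [231, 276], [231, 275], [231, 274], [231, 273], [231, 272], [231, 271], [231, 270], [230, 269], [230, 268], [229, 266], [228, 265]]
cover in blade x,y,tilt [19.79 -2.51  0.02] inliers 88 125 bbox [180.3 257.5] [232.9 295.5]
 outliers [[223, 287], [224, 286], [225, 285], [226, 284], [227, 283], [227, 282], [228, 281], [229, 280], [229, 279], [230, 278], [230, 277], [231, 276], [231, 275], [231, 274], [231, 273], [231, 272], [231, 271], [230, 269], [230, 268]]
```

Call:
{"name": "move_arm", "arguments": {"motion": [0, -3, 0.3, -1, 0, 0, -7, 0.6, -2, 0, 0, -12, 1.1, -2, 0, 0, -17, 1.6, -2, 0, 0, -21, 2, -2, 0, 0, -24, 2.2, -2, 0, 0, -24, 2.2, -2, 0, 0, -24, 2.2, -2, 0, 0, -24, 2.2, 0, 0, 0, -24, 2.2, 0, 0, 0, -24, 2.2, 0, 0, 0, -24, 2.2, 0, 0]}}

```text
t: 22.1
tcp_pos: [502.3, -35.2, 221.0]
orientation: [0.814, 0.581, 0.0, 0.0]
wrist_force: [-0.6, 0.2, -4.0]
width: 16.0
grip_force: 30.4
```

Call:
{"name": "move_arm", "arguments": {"motion": [0, -24, 2.2, 0, 0, 0, -20, 1.9, 0, 0, 0, -15, 1.4, 0, 0, 0, -11, 1, 0, 0, 0, -7, 0.7, 0, 0, 0, -3, 0.3, 0, 0, 0, -1, 0, 0, 0, 0, 0, 0, 0, 0]}}

```text
t: 22.9
tcp_pos: [484.1, -111.9, 220.7]
orientation: [0.813, 0.582, 0.0, -0.0]
wrist_force: [0.3, -0.5, -3.2]
width: 15.8
grip_force: 30.4
```

```bash
python3 - <<'E'
from h import *
feel(2);go(484.2,-112.7,220,-73.6);print(np.array(readout.get_obs()["joints"]));lk("u2");fitcov("pics/u2side.png",True)
E
```

```text
F,M [ 0.28  0.26 -2.61 -0.27  0.08 -0.01]
t 23.00 tcp [ 484.14 -111.79  220.64] yaw 71.20 tilt 0.01 w 15.6 F [ 0.7   0.68 -3.13]
 shift x 0.9 y 0.2 z 0.6  turn 2.5272
[ 0.45  0.14 -0.39  1.96  0.06  1.05 -0.29]
side blob [ 290  203   45   30 1028] ellipse [312.2 217.4] [29.8 44.6] 87 flat bbox [289.  202.9] [335.4 233. ] cover in blade axes x 22.4 y -5.3
  red [350 184  16   8  35] [357.2 187.5] expect handle end top/bottom [[370.5, 177.2], [370.0, 183.9], [336.6, 191.1]]
top blob [307 214  35  33 524] ellipse [326.6 230. ] [33.3 39.2] 84 flat bbox [303.7 207.6] [349.5 252.7] cover in blade axes x 24.5 y 11.9
cover in blade x,y,tilt [20.35 -4.16  0.03] inliers 78 106 bbox [289.5 202.6] [335.8 232.2]
 outliers [[332, 223], [333, 221], [334, 219], [334, 218], [334, 217], [334, 216], [333, 214], [333, 213], [332, 212]]
```

Call:
{"name": "move_arm", "arguments": {"motion": [0, 0, 0, 0, 0.03, 0, 0, 0, 0, 0.07, 0, 0, 0, 0, 0.11, 0, 0, 0, 0, 0.14, 0, 0, 0, 0, 0.1, 0, 0, 0, 0, 0.05]}}

```text
t: 23.7
tcp_pos: [484.0, -112.2, 220.6]
orientation: [0.933, 0.36, -0.0, -0.0]
wrist_force: [0.4, -0.2, -3.4]
width: 15.9
grip_force: 30.4
```

```bash
python3 - <<'E'
from h import *
go(484.2,-112.7,220,-73.6);print(np.array(readout.get_obs()["joints"]))
E
```

```text
t 23.70 tcp [ 484.   -112.2   220.63] yaw 42.18 tilt 0.01 w 15.9 F [ 0.41 -0.2  -3.41]
 shift x 0.5 y -0.1 z 0.6  turn 2.0208
[ 0.41  0.14 -0.34  1.96  0.05  1.05 -0.79]
```

Call:
{"name": "move_arm", "arguments": {"motion": [0, 0, 0, 0, 0.03, 0, 0, 0, 0, 0.07, 0, 0, 0, 0, 0.11, 0, 0, 0, 0, 0.14, 0, 0, 0, 0, 0.14, 0, 0, 0, 0, 0.14, 0, 0, 0, 0, 0.14, 0, 0, 0, 0, 0.14, 0, 0, 0, 0, 0.14, 0, 0, 0, 0, 0.14, 0, 0, 0, 0, 0.14, 0, 0, 0, 0, 0.13]}}

```text
t: 24.9
tcp_pos: [483.9, -112.2, 220.6]
orientation: [0.935, -0.354, -0.0, -0.0]
wrist_force: [-0.4, -0.4, -3.5]
width: 15.6
grip_force: 30.4
```

Call:
{"name": "move_arm", "arguments": {"motion": [0, 0, 0, 0, 0.1, 0, 0, 0, 0, 0.06, 0, 0, 0, 0, 0.03, 0, 0, 0, 0, 0]}}

```text
t: 25.3
tcp_pos: [484.0, -112.2, 220.6]
orientation: [0.899, -0.439, -0.0, -0.0]
wrist_force: [-0.8, 0.7, -3.2]
width: 15.7
grip_force: 30.4
```

```bash
python3 - <<'E'
from h import *
go(503.9,-179.8,220,-73.6);print(np.array(readout.get_obs()["joints"]));lk("u3");fitcov("pics/u3side.png",True)
E
```

```text
t 25.30 tcp [ 483.97 -112.24  220.64] yaw -52.04 tilt 0.01 w 15.7 F [-0.78  0.65 -3.17]
 shift x 70.4 y -0.0 z 0.6  turn 0.3763
[ 0.29  0.13 -0.2   1.97  0.03  1.05 -2.41]
side blob [141 349  35  30 740] ellipse [157.8 363. ] [27.  37.2] 62 flat bbox [125.2 336.9] [189.5 391.8] cover in blade axes x -552.9 y -362.9
  red [338 187   6  30 132] [340.7 201.2] expect handle end top/bottom [[341.5, 213.8], [341.4, 220.6], [340.5, 186.7]]
top blob [402 210   8  31 159] ellipse [404.4 225.4] [ 8.8 28.9] 2 flat bbox [381.5 203.2] [427.1 248.1] cover in blade axes x 55.4 y 34.1
  red [332 258   9  10  46] [336.2 262.5] expect handle end top/bottom [[330.3, 266.5], [330.3, 267.5], [364.2, 239.1]]
cover in blade x,y,tilt [-515.49 -385.78    0.81] inliers 17 90 bbox [121.3 316.4] [181.6 377. ]
 outliers [[156, 349], [155, 350], [154, 350], [153, 351], [152, 351], [151, 352], [150, 352], [149, 353], [148, 354], [147, 354], [146, 355], [145, 356], [144, 357], [144, 358], [143, 359], [142, 360], [142, 361], [141, 362], [141, 363], [141, 364], [141, 365], [141, 366], [141, 367], [141, 368], [141, 369], [141, 370], [141, 371], [142, 372], [142, 373], [143, 374], [175, 363], [175, 362], [175, 361], [175, 360], [175, 359], [175, 358], [175, 357], [175, 356], [174, 355], [174, 354], [173, 353], [172, 352], [171, 351], [170, 350], [169, 349], [168, 349], [167, 349], [166, 349], [165, 349], [164, 349], [163, 349], [162, 349], [161, 349], [160, 349], [159, 349], [158, 349], [157, 349]]
```

Call:
{"name": "move_arm", "arguments": {"motion": [0, 4, 1.6, 0, 0, 0, 8, 3.2, 0, 0, 0, 12, 4.8, 0, 0, 0, 14, 5.6, 0, 0, 0, 12, 4.8, 0, 0, 0, 8, 3.2, 0, 0, 0, 5, 2, 0, 0, 0, 2.5, 0.7, 0, 0]}}

```text
t: 26.2
tcp_pos: [503.9, -180.5, 220.5]
orientation: [0.899, -0.439, -0.0, -0.0]
wrist_force: [0.5, 0.2, -3.7]
width: 15.9
grip_force: 30.4
```

Call:
{"name": "move_arm", "arguments": {"motion": [0, 0, 0, 0, 0.03, 0, 0, 0, 0, 0.06, 0, 0, 0, 0, 0.09, 0, 0, 0, 0, 0.09, 0, 0, 0, 0, 0.06, 0, 0, 0, 0, 0.03, 0, 0, 0, 0, 0.016, 0, 0, 0, 0, 0]}}

```text
t: 27.0
tcp_pos: [503.9, -179.7, 220.7]
orientation: [0.801, -0.599, 0.0, -0.0]
wrist_force: [-0.4, 0.0, -3.4]
width: 15.7
grip_force: 30.4
```

```bash
python3 - <<'E'
from h import *
go(503.9,-179.8,120,-73.6);print(np.array(readout.get_obs()["joints"]));lk("u4");feel(2)
im=cv2.imread("pics/u4top.png");h=cv2.cvtColor(im,cv2.COLOR_BGR2HSV)
for n in("top","side"):
    o,p,X=st();print(n,"exp cover c",proj(n,p+X@[88.6,-2.7,18]),find(n,"cover"),find(n,"spatula_grip",k=1))
E
```

```text
t 27.00 tcp [ 503.9  -179.69  220.7 ] yaw -73.56 tilt 0.01 w 15.7 F [-0.39  0.04 -3.42]
 shift x 0.1 y 0.0 z 100.7  turn 0.0007
[ 0.32  0.19 -0.11  1.9   0.02  1.06 -2.65]
side blob [141 349  35  29 747] ellipse [157.8 362.9] [27.1 37.2] 62 flat bbox [125.2 336.9] [189.5 391.7] cover in blade axes x -722.5 y -160.1
  red [336 173  15  26 145] [343.5 185.8] expect handle end top/bottom [[336.9, 195.6], [336.8, 202.3], [351.0, 172.3]]
top blob [231 246   5   5  19] ellipse [233.  247.9] [4.3 4.4] 21 flat bbox [210.4 225.5] [255.7 270.7] cover in blade axes x -457.6 y -92.8
  red [353 237  19  10 106] [362.3 241.8] expect handle end top/bottom [[350.0, 245.3], [349.8, 246.7], [391.4, 232.4]]
F,M [ 0.61  0.39 -3.86  0.34  0.02 -0.02]
top exp cover c [[416.85 225.99]] [(array([172.61, 218.59]), 0.56)] [(array([245.18, 318.1 ]), 0.85)]
side exp cover c [[358.36 171.52]] [(array([361.6 , 174.58]), 0.86), (array([160.13, 361.49]), 0.69), (array([360.  , 191.18]), 0.53)] [(array([347.33, 175.49]), 0.7)]
```

```bash
sed -i 's/^    C=cv2.convexHull/    ex=proj("side",p+X@[88,-3,18])[0];i=1+min(range(k-1),key=lambda j:np.linalg.norm(c[j+1]-ex) if s[j+1,4]>60 else 1e9);print("near",ex,s[i])\n    C=cv2.convexHull/' h.py; python3 - <<'E'
from h import *
fitcov("pics/u4side.png",True);fitcov("pics/u4side.png",False)
E
```

```text
near [358.2  171.61] [357 162  23  23 401]
cover in blade x,y,tilt [15.4  -0.01 -0.05] inliers 49 70 bbox [338.1 161.6] [379.6 184.1]
 outliers [[359, 164], [358, 165], [358, 166], [358, 167], [358, 168], [358, 169], [358, 170], [358, 171], [358, 172], [358, 173], [357, 174], [357, 175], [357, 176], [357, 177], [357, 178], [357, 179], [357, 180], [357, 181], [357, 182]]
near [358.2  171.61] [357 162  23  23 401]
cover in blade x,y,tilt [14.14 -1.06] inliers 39 70 bbox [337.6 161. ] [379.1 185.1]
 outliers [[359, 163], [359, 164], [358, 165], [358, 166], [358, 167], [358, 168], [358, 169], [358, 170], [358, 171], [358, 172], [358, 173], [357, 174], [357, 175], [357, 176], [357, 177], [357, 178], [357, 179], [357, 180], [357, 181], [357, 182], [357, 183]]
```

```bash
python3 - <<'E'
from h import *
f=lambda x,y:((x-400)/2.5+280,y/2.5+120)
A=[onz("side",f(*q),40) for q in((575,205),(540,278),(635,217),(602,293))];R=np.mean(A,0);print("ribs side",A,R)
for i in(0,2):print(np.linalg.norm(A[i]-A[i+1]))
o,p,X=st();C=p+X@[69+15,-0.5,25];print("cover side est",C);d=R-C;print("shift tool",(X.T@d)[:2])
E
```

```text
ribs side [array([ 583.18, -303.26,   40.  ]), array([ 534.32, -162.94,   40.  ]), array([ 507.88, -330.  ,   40.  ]), array([ 459.69, -186.74,   40.  ])] [ 521.27 -245.73   40.  ]
148.58204861828
151.14302504914343
cover side est [ 528.08 -260.4   195.63]
shift tool [-15.98   2.39]
```

Call:
{"name": "move_arm", "arguments": {"motion": [0, 0.5, 0, 4, 0, 0, 1, -0.3, 9, 0, 0, 0.3, 0, 14, 0, 0, 0, 0, 18, 0, 0, 0, 0, 18, 0, 0, 0, 0, 18, 0, 0, 0, 0, 16, 0, 0, 0, 0, 13, 0, 0, 0, 0, 8, 0, 0, 0, 0, 5, 0, 0, 0, 0, 2, 0, 0, 0, 0, 0, 0]}}

```text
t: 28.6
tcp_pos: [504.8, -181.6, 95.8]
orientation: [0.801, -0.599, 0.0, -0.0]
wrist_force: [-0.6, -1.1, -3.0]
width: 15.9
grip_force: 30.4
```

```bash
python3 - <<'E'
from h import *
go(505,-181.3,65,-73.6);lk("u5");fitcov("pics/u5side.png",True);fitcov("pics/u5side.png",False);feel(2)
o,p,X=st()
print("exp under",proj("side",p+X@[86.6,-2.2,25]),find("side","cover"),find("side","ribs"),"ribs exp",proj("side",[531.5,-263.8,40]))
# rib / wall edges: wood colour in s2 picture
im=cv2.imread("pics/s2.png");h=cv2.cvtColor(im,cv2.COLOR_BGR2HSV);b=h[195:245,310:400];m=((b[...,0]<30)&(b[...,1]>60)&(b[...,2]>60)).astype(np.uint8)
k,l,s,c=cv2.connectedComponentsWithStats(m);print([(s[i]+[310,195,0,0,0],c[i]+[310,195]) for i in range(1,k) if s[i,4]>30])
E=np.array([531.5,-263.8,0]);e=np.array([.282,-.959,0]);ty=np.array([.959,.282,0])
print("exp rib corners",[proj("side",E+e*a+ty*b+[0,0,40]).round(1).tolist() for b in(41,-41) for a in(65,-65)])
E
```

```text
t 28.60 tcp [ 504.84 -181.61   95.8 ] yaw -73.58 tilt 0.02 w 15.9 F [-0.6  -1.14 -2.96]
 shift x -0.3 y -0.2 z 30.8  turn 0.0003
side blob [141 349  35  29 737] ellipse [157.8 362.9] [27.1 37.2] 61 flat bbox [129.7 340.3] [185.2 387.6] cover in blade axes x -671.8 y -236.7
  red [336 207  14  27 144] [342.8 220.5] expect handle end top/bottom [[336.5, 231.2], [336.4, 237.1], [349.7, 207.5]]
top blob [207 182   5   5  19] ellipse [209.  183.7] [3.9 5.2] 142 flat bbox [188.9 164. ] [229.2 203.6] cover in blade axes x -492.4 y -321.9
  red [352 244  18  10  97] [361.  248.6] expect handle end top/bottom [[349.3, 252.0], [349.1, 253.1], [387.3, 240.1]]
near [356.46 204.65] [357 198  20  20 282]
cover in blade x,y,tilt [10.12  0.63 -0.17] inliers 34 62 bbox [337.2 197.1] [376.1 216.8]
 outliers [[357, 199], [357, 200], [357, 201], [357, 202], [357, 203], [357, 204], [357, 205], [357, 206], [357, 207], [357, 208], [357, 209], [357, 210], [357, 211], [357, 212], [357, 213], [357, 214], [357, 215]]
near [356.46 204.65] [357 198  20  20 282]
cover in blade x,y,tilt [18.22 -2.59] inliers 26 62
[... 251 characters left out ...]
57, 215], [373, 202], [372, 201], [371, 201], [370, 200], [369, 200], [368, 200], [367, 199], [366, 199], [365, 199], [364, 199], [363, 198], [362, 198], [361, 198], [360, 198], [359, 198], [358, 198]]
F,M [ 0.11  0.1  -3.38  0.36  0.04  0.02]
exp under [[356.46 206.74]] [(array([161.09, 361.39]), 0.67)] [(array([357.82, 214.61]), 0.66)] ribs exp [[356.01 214.49]]
[(array([310, 195,  55,  50, 787]), array([322.28, 225.26])), (array([379, 195,  21,  50, 591]), array([392.65, 225.08])), (array([334, 201,  17,  31, 167]), array([341.92, 215.96])), (array([360, 206,  15,  33, 160]), array([366.76, 221.74]))]
exp rib corners [[[350.5, 199.6]], [[336.6, 224.1]], [[374.6, 205.3]], [[361.9, 230.6]]]
```

Call:
{"name": "move_arm", "arguments": {"motion": [0, 0, 0, 4, 0, 0, 0, 0, 6, 0, 0, 0, 0, 6, 0, 0, 0, 0, 5, 0, 0, 0, 0, 3, 0, 0, 0, 0, 1.5, 0, 0, 0, 0, 1, 0, 0, 0, 0, 0.5, 0, 0, 0, 0, 0, 0]}}

```text
t: 29.8
tcp_pos: [504.7, -181.6, 68.8]
orientation: [0.801, -0.599, 0.0, -0.0]
wrist_force: [-0.6, 0.9, -3.1]
width: 15.6
grip_force: 30.4
```

```bash
python3 - <<'E'
from h import *
go(505,-181.3,65,-73.6);feel(4)
E
```

```text
t 29.80 tcp [ 504.75 -181.59   68.76] yaw -73.58 tilt 0.01 w 15.6 F [-0.61  0.88 -3.12]
 shift x -0.2 y -0.3 z 3.8  turn 0.0003
F,M [ 0.38  0.28 -3.95  0.35  0.03  0.02]
```

Call:
{"name": "move_arm", "arguments": {"motion": [0, 0, 0, 1, 0, 0, 0, 0, 1, 0, 0, 0, 0, 0.5, 0, 0, 0, 0, 0.5, 0, 0, 0, 0, 0.5, 0, 0, 0, 0, 0.5, 0, 0, 0, 0, 0, 0]}}

```text
t: 30.7
tcp_pos: [504.7, -181.6, 64.6]
orientation: [0.801, -0.599, 0.0, -0.0]
wrist_force: [-0.7, -0.2, -1.6]
width: 15.7
grip_force: 30.3
```

```bash
python3 - <<'E'
from h import *
go(505,-181.3,65,-73.6);feel(4)
E
```

```text
t 30.70 tcp [ 504.69 -181.63   64.64] yaw -73.58 tilt 0.00 w 15.7 F [-0.72 -0.24 -1.65]
 shift x -0.2 y -0.4 z -0.4  turn 0.0003
F,M [-0.17  0.02 -1.63  0.16 -0.    0.01]
```

Call:
{"name": "move_arm", "arguments": {"motion": [0, 0, 0, 2, 0, 0, 0, 0, 3, 0, 0, 0, 0, 2, 0, 0, 0, 0, 1, 0, 0, -2, 0, 0, 0, 0, -5, 0, 0, 0, 0, -8, 0, 0, 0, 0, -4, 0, 0, 0]}}

```text
t: 31.7
tcp_pos: [499.0, -162.2, 56.7]
orientation: [0.801, -0.599, -0.0, -0.0]
wrist_force: [0.0, -0.4, -1.5]
width: 15.6
grip_force: 30.3
```

```bash
python3 - <<'E'
from h import *
go(465.5,-47,56,-73.6);feel(3)
print(np.array(readout.get_obs()["joints"]))
E
```

```text
t 31.70 tcp [ 499.04 -162.24   56.69] yaw -73.54 tilt 0.02 w 15.6 F [ 0.03 -0.38 -1.46]
 shift x -120.0 y -0.4 z 0.7  turn 0.0010
F,M [ 0.34  0.19 -1.74  0.22  0.01  0.01]
[ 0.24  0.38 -0.06  2.06  0.03  0.7  -2.69]
```

Call:
{"name": "move_arm", "arguments": {"motion": [0, 0, 2.2, 0, -0.04, 0, 0, 2.3, 0, -0.04, 0, -4, -0.3, 0, 0, 0, -8, -0.6, 0, 0, 0, -10, -0.8, 0, 0, 0, -6, -0.5, 0, 0, 0, -2, -0.2, 0, 0, 0, 0, 0, 0, 0]}}

```text
t: 32.65
tcp_pos: [486.5, -135.3, 56.7]
orientation: [0.824, -0.566, -0.0, -0.0]
wrist_force: [-0.3, -0.3, -2.1]
width: 15.6
grip_force: 30.3
```

```bash
cat >> h.py <<'E'
def inbox():
    o,p,X=st();e=np.array([.2823,-.9593,0]);l=np.array([.9593,.2823,0]);c=np.array([531.5,-263.8,0])
    for x in(45,0,-45):
        q=p+X@[69+x,0,27]-c;print("blade %d: box x %.1f y %.1f z %.1f"%(x,q@e,q@l,q[2]))
    print("joints",np.array(o["joints"]))
E
python3 - <<'E'
from h import *
go(465.5,-47,56,-73.6);feel(3);inbox()
E
```

```text
t 32.65 tcp [ 486.46 -135.34   56.71] yaw -68.96 tilt 0.00 w 15.6 F [-0.26 -0.25 -2.14]
 shift x -90.7 y -4.8 z 0.7  turn 0.0810
F,M [-0.27 -0.11 -1.29  0.19 -0.02  0.  ]
blade 45: box x -21.6 y 2.1 z 29.7
blade 0: box x -66.4 y -1.5 z 29.7
blade -45: box x -111.3 y -5.1 z 29.7
joints [ 0.2   0.35 -0.07  2.11  0.04  0.69 -2.67]
```

Call:
{"name": "move_arm", "arguments": {"motion": [0, 0, 3.7, 0, -0.04, 0, 0, 3.7, 0, -0.04, 0, -5, -0.8, 0, 0, 0, -9, -1.4, 0, 0, 0, -12, -1.9, 0, 0, 0, -12, -1.9, 0, 0, 0, -12, -1.9, 0, 0, 0, -12, -1.9, 0, 0, 0, -8, -1.3, 0, 0, 0, -3, -0.5, 0, 0, 0, 0, 0, 0, 0]}}

```text
t: 33.9
tcp_pos: [458.5, -66.8, 56.7]
orientation: [0.846, -0.532, 0.0, -0.0]
wrist_force: [-0.8, 0.8, -2.4]
width: 15.7
grip_force: 30.3
```

```bash
python3 - <<'E'
from h import *
go(465.5,-47,56,-73.6);feel(2);inbox();lk("v1");print(find("side","cover"),find("top","cover"),"exp",proj("side",[531.5,-263.8,40]),proj("top",[531.5,-263.8,40]))
E
```

```text
t 33.90 tcp [458.49 -66.83  56.73] yaw -64.33 tilt 0.01 w 15.7 F [-0.78  0.82 -2.37]
 shift x -17.0 y -12.3 z 0.7  turn 0.1617
F,M [-0.07 -0.02 -1.88  0.13  0.02 -0.02]
blade 45: box x -96.2 y 3.7 z 29.7
blade 0: box x -140.6 y -3.5 z 29.7
blade -45: box x -185.0 y -10.7 z 29.7
joints [ 0.04  0.29 -0.03  2.2   0.02  0.65 -2.7 ]
side blob [141 349  35  29 739] ellipse [157.9 362.9] [27.2 36.9] 62 flat bbox [131.1 341.2] [184.2 386.5] cover in blade axes x -483.3 y -343.3
  red [330 245  10  31 136] [334.2 259.6] expect handle end top/bottom [[330.0, 273.8], [330.0, 279.4], [338.2, 245.3]]
top blob [207 182   5   5  19] ellipse [209.  183.7] [3.9 5.2] 142 flat bbox [189.4 164.5] [228.8 203.1] cover in blade axes x -316.4 y -391.7
  red [314 269   8   9  44] [317.6 273.2] expect handle end top/bottom [[310.8, 276.2], [311.1, 277.0], [345.8, 258.7]]
[(array([355.71, 214.18]), 0.72), (array([161.92, 360.19]), 0.67), (array([209.73, 290.4 ]), 0.35)] [(array([409.73, 237.98]), 0.68), (array([172.93, 216.72]), 0.61)] exp [[356.01 214.49]] [[408.3  236.57]]
```

Call:
{"name": "move_arm", "arguments": {"motion": [0, 0, 0, -5, -0.05, 0, 0, 0, -10, -0.1, 0, 0, 0, -5, -0.14, 0, 0, 0, 0, -0.14, 0, 0, 0, 0, -0.14, 0, 0, 0, 0, -0.14, 0, 0, 0, 0, -0.14, 0, 0, 0, 0, -0.13, 0, 0, 0, 0, -0.1, 0, 0, 0, 0, -0.04]}}

```text
t: 35.2
tcp_pos: [458.5, -68.2, 76.6]
orientation: [1.0, -0.0, -0.0, -0.0]
wrist_force: [-0.4, 0.0, -2.6]
width: 15.3
grip_force: 30.3
```

Call:
{"name": "move_arm", "arguments": {"motion": [0, 2, -6, 0, 0, 0, 4, -15, 0, 0, 0, 5, -20, 5, 0, 0, 5, -20, 10, 0, 0, 4, -13, 10, 0, 0, 1, -5, 10, 0, 0, 0, -1.5, 5, 0, 0, 0, 0, 0, 0]}}

```text
t: 36.0
tcp_pos: [479.2, 12.3, 35.9]
orientation: [1.0, -0.002, -0.001, 0.0]
wrist_force: [-0.4, -0.2, -2.1]
width: 15.8
grip_force: 30.3
```

```bash
python3 - <<'E'
from h import *
go(480,14.2,27,0);feel(2)
E
```

```text
t 36.00 tcp [479.23  12.29  35.93] yaw -0.28 tilt 0.09 w 15.8 F [-0.44 -0.21 -2.09]
 shift x 0.8 y -1.9 z 8.9  turn -0.0049
F,M [ 0.21  0.17 -1.75  0.01  0.08 -0.  ]
```

Call:
{"name": "move_arm", "arguments": {"motion": [0, 0, 0, 4, 0, 0, 0, 0, 2.5, 0, 0, 0, 0, 1, 0, 0, 0, 0, 0.5, 0, 0, 0, 0, 0.4, 0, 0, 0, 0, 0.4, 0, 0, 0, 0, 0, 0]}}

```text
t: 36.8
tcp_pos: [479.9, 12.6, 27.9]
orientation: [1.0, -0.002, -0.0, -0.0]
wrist_force: [-5.0, -0.4, 3.7]
width: 15.9
grip_force: 30.2
```

```bash
python3 - <<'E'
from h import *
go(480,14.2,27,0);feel(3)
E
```

```text
t 36.80 tcp [479.85  12.6   27.91] yaw -0.25 tilt 0.00 w 15.9 F [-4.95 -0.43  3.74]
 shift x 0.1 y -1.6 z 0.9  turn -0.0043
F,M [-3.62 -1.01  3.81 -0.19  0.57 -0.1 ]
```

Call:
{"name": "move_arm", "arguments": {"motion": [22, 0, 0, 0, 0, 40, 0, 0, 0, 0, 50, 0, 0, 0, 0, 50, 0, 0, 0, 0]}}

```text
t: 37.35
tcp_pos: [480.2, 12.7, 27.9]
orientation: [1.0, -0.002, 0.0, -0.0]
wrist_force: [0.2, 0.2, -0.2]
width: 42.7
grip_force: 0.0
```

Call:
{"name": "move_arm", "arguments": {"motion": [50, 0, 0, -5, 0, 50, 0, 0, -15, 0, 50, 0, 0, -30, 0, 50, 0, 0, -40, 0, 50, 0, 0, -40, 0, 50, 0, 0, -30, 0, 50, -15, 25, -10, 0, 50, -20, 40, 0, 0, 50, -20, 45, 0, 0, 50, -20, 45, 0, 0, 50, -10, 45, 0, 0, 50, 0, 0, 0, 0]}}

```text
t: 38.55
tcp_pos: [392.2, -191.9, 198.4]
orientation: [1.0, -0.005, 0.0, 0.001]
wrist_force: [-0.4, 1.3, -0.8]
width: 50.0
grip_force: 0.0
```

```bash
python3 - <<'E'
from h import *
go(480,14.2,27,0);shot("side","w_s.png");shot("top","w_t.png")
for nm,z in(("lid_bar",263),("lid_hinge",72),("cover",40),("ribs",40),("spatula",0),("spatula_grip",46),("paint_tin",0),("brush_pot",0),("offcut",0)):
    for n in("top","side"):print(n,nm,[(onz(n,p,z)[:2].round(0).tolist(),k) for p,k in find(n,nm)])
def blobs(f,box):
    h=cv2.cvtColor(cv2.imread(f),cv2.COLOR_BGR2HSV);m=((h[...,0]>44)&(h[...,0]<95)&(h[...,1]>38)&(h[...,2]>25)).astype(np.uint8);x0,y0,x1,y1=box
    k,l,s,c=cv2.connectedComponentsWithStats(m[y0:y1,x0:x1]);i=1+s[1:,4].argmax();e=cv2.fitEllipse(cv2.convexHull(np.argwhere(l==i)[:,::-1].astype(np.float32)))
    return s[i]+[x0,y0,0,0,0],np.array(e[0])+[x0,y0],e[1]
for n,f,b in(("top","pics/w_t.png",(360,190,460,290)),("side","pics/w_s.png",(300,170,410,260))):
    s,c,ax=blobs(f,b);print(n,s,c,ax,"centre at z47",onz(n,c,47));a=np.linspace(0,6.3,90);E=proj(n,np.c_[531.5+60*np.cos(a),-263.8+60*np.sin(a),0*a+47]);print("  ideal bbox",E.min(0),E.max(0))
for f in("pics/t0.png","pics/w_t.png"):
    h=cv2.cvtColor(cv2.imread(f),cv2.COLOR_BGR2HSV);r=(((h[...,0]<4)|(h[...,0]>174))&(h[...,1]>170)&(h[...,2]>110)).astype(np.uint8);r[:,:290]=0;r[:,340:]=0
    bl=((h[...,1]<50)&(h[...,2]>110)).astype(np.uint8);bl[:,:295]=0;bl[:,335:]=0;bl[:212]=0;bl[262:]=0
    for m in(r,bl):print(f,cv2.minAreaRect(np.argwhere(m)[:,::-1].astype(np.float32)))
d=cv2.absdiff(cv2.imread("pics/t0.png"),cv2.imread("pics/w_t.png")).max(2)
print("change tin/cup/offcut",[(d[b[1]:b[3],b[0]:b[2]]>40).mean().round(3) for b in((305,138,338,178),(242,140,272,172),(462,194,488,242))])
E
```

```text
t 38.55 tcp [ 392.2  -191.86  198.43] yaw -0.63 tilt 0.07 w 50.0 F [-0.4   1.25 -0.82]
 shift x 87.8 y -206.1 z 171.4  turn -0.0109
top lid_bar [([560.0, -364.0], 0.74)]
side lid_bar [([561.0, -365.0], 0.97)]
top lid_hinge [([566.0, -333.0], 0.66), ([606.0, 286.0], 0.28)]
side lid_hinge [([563.0, -337.0], 0.6)]
top cover [([611.0, 431.0], 0.84), ([533.0, -268.0], 0.65)]
side cover [([590.0, 453.0], 0.79), ([521.0, -259.0], 0.75), ([561.0, 297.0], 0.45)]
top ribs [([607.0, -420.0], 0.17)]
side ribs [([535.0, -279.0], 0.63)]
top spatula [([238.0, 237.0], 0.95), ([557.0, 11.0], 0.71)]
side spatula [([191.0, -236.0], 0.97), ([243.0, 241.0], 0.86), ([566.0, 10.0], 0.75)]
top spatula_grip [([246.0, -303.0], 0.68), ([474.0, 10.0], 0.57), ([617.0, -425.0], 0.19)]
side spatula_grip [([302.0, 198.0], 0.63), ([235.0, -279.0], 0.62)]
top paint_tin [([771.0, -14.0], 0.69), ([778.0, 172.0], 0.58)]
side paint_tin [([790.0, -15.0], 0.61), ([583.0, 286.0], 0.24)]
top brush_pot [([768.0, 177.0], 0.92)]
side brush_pot [([774.0, 188.0], 0.6)]
top offcut []
side offcut []
top [394 217  38  23 519] [413.71 228.64] (21.573240280151367, 38.641719818115234) centre at z47 [ 553.45 -279.63   47.  ]
  ideal bbox [388.05 215.96] [429.14 256.61]
side [338 201  38  25 696] [356.9  213.02] (24.395170211791992, 37.71274948120117) centre at z47 [ 528.87 -264.39   47.  ]
  ideal bbox [336.96 200.83] [375.33 225.46]
pics/t0.png ((313.5, 269.5), (37.0, 5.0), 90.0)
pics/t0.png ((313.5, 236.5), (33.0, 19.0), 90.0)
pics/w_t.png ((315.0, 268.5), (37.0, 4.0), 90.0)
pics/w_t.png ((315.0, 235.5), (33.0, 18.0), 90.0)
change tin/cup/offcut [np.float64(0.0), np.float64(0.0), np.float64(0.106)]
```

```bash
python3 -c "
from rig import workorder
print(workorder.sign_off())"
```

```text
the job is handed in; nothing more can be done
None
```

The lid is up on its stop, the painted cover lies flat within about 2 mm of central on the ribs, and the spatula is back on the bench; I handed the job in at about 39 s, with the tin and cup seen undisturbed and the offcut not clearly seen at the end.

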